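# Weigh out wagon ballast on the spring scale

### The job

Weigh out ballast for a wagon: thread the steel washers one at a time over the post of the spring scale, each resting flat on the pan or on the washer below, until the pointer rests between the two marks. Handle the scale gently, never driving the pan down to its stop, leave the washers you do not need on the board, and do not disturb the glue bottle, jar or wagon.

Things in the scene. Friction and masses are not known exactly. Their poses are not given: they have to be found in the camera images.
- scale: spring scale, fixed on the table: steel foot 120 x 120 x 12 mm, grey housing 100 x 100 mm up to 58 mm height, round pan above it. Origin: centre of the foot's underside; z up; x towards the thin 4 x 6 mm gauge upright (120 mm tall, its middle 57.5 mm along x and 22 mm along y).
- pan (a joint): how far the pan has sunk, in m: 0 empty, growing downwards, straight, no tilting; it bottoms on its stop at 0.046. Spring 140 N/m, lightly damped (settles in about a second). A washer sliding on the post's top presses the pan down; it springs back up when the post enters the hole.
- pan_centre (a point): centre of the top of the round pan (radius 40 mm, 4 mm thick), 115 mm above the table when empty; sinks with it. A flat-topped upright steel post, 14 mm in diameter with 1 mm chamfer, 60 mm tall above the pan, stands NOT exactly here but clamped off-centre, up to 5 mm along each of the scale's x and y; its place is not reported: find it by feel or by eye. Rigid sideways to gentle pushes.
- pointer (a point): outer tip of the flat pointer (5 mm wide, 2 mm thick) that sticks out of the pan's rim along the scale's x, 62 mm from the pan's centre and 3 mm below the pan's top; at its mid-thickness. Sinks with the pan.
- mark_mid (a point): point midway between the two white mark bars, in line with the pointer's path. The bars are level, 3 mm thick, 40 mm long, one above the other just beyond the tip, with a clear gap of 12 mm between them; they are held by a small brass clamp on the gauge upright, at a height that differs each time (18 to 24.5 mm below the empty pointer).
- board: plywood offcut 210 (x) x 280 (y) x 8 mm, fixed on the table, washers lie on it. Origin: centre of its underside; z up.
- washer0: thick steel washer lying flat on the board: outside diameter 44 mm, hole 18 mm, 12 mm thick, 90 to 135 g (each differs, so two or three are needed; one sinks the pan by 6 to 9.5 mm). Origin: centre of its underside; z up.
- washer1: thick steel washer lying flat on the board: outside diameter 44 mm, hole 18 mm, 12 mm thick, 90 to 135 g (each differs, so two or three are needed; one sinks the pan by 6 to 9.5 mm). Origin: centre of its underside; z up.
- washer2: thick steel washer lying flat on the board: outside diameter 44 mm, hole 18 mm, 12 mm thick, 90 to 135 g (each differs, so two or three are needed; one sinks the pan by 6 to 9.5 mm). Origin: centre of its underside; z up.
- washer3: thick steel washer lying flat on the board: outside diameter 44 mm, hole 18 mm, 12 mm thick, 90 to 135 g (each differs, so two or three are needed; one sinks the pan by 6 to 9.5 mm). Origin: centre of its underside; z up.
- washer4: thick steel washer lying flat on the board: outside diameter 44 mm, hole 18 mm, 12 mm thick, 90 to 135 g (each differs, so two or three are needed; one sinks the pan by 6 to 9.5 mm). Origin: centre of its underside; z up.
- glue: white glue bottle, bystander, 52 mm in diameter, 130 mm tall, origin at its underside's centre
- jar: glass jar with a yellow lid, bystander, 68 mm in diameter, 85 mm tall, origin at its underside's centre
- wagon: brown model railway wagon, bystander, 34 x 120 x 41 mm, long axis y, origin at its underside's centre
There are look-alikes about, which are no part of the job. What is shaped like the washer1 but brown or yellow is not meant. Leave any red or turquoise look-alike of the washer0 alone.

How it is judged:
By the outcome, as a careful person would: the job done as asked, in the order asked, and still so for the second after the job is handed in, with the robot touching nothing.
It also fails if it takes over 72 s, if anything falls off the work surface, if the arm or the gripper's body presses on something with over 40 N, if the wrist force passes 120 N, or if a joint passes its speed limit or range.

### The arm

A 6-joint arm with a two-finger parallel gripper is mounted at the origin on the work surface. World frame = base frame: x ahead of the robot, y to its left, z up, the work surface at z = 0. Lengths are in mm, angles in degrees, forces in N, time in s.
With the tool pointing down it reaches from about 350 to 950 mm from the base axis. Payload 17.4 kg.
Tool frame: the origin (TCP) lies on the front face of the gripper's body, between the roots of the fingers; the fingertips stand 84 mm ahead of it and the grasp point (between the pads) lies 65 mm ahead of it; z points along the fingers, y is the direction in which the jaws open and shut (so a half turn about z gives the same grasp; the last joint's range is limited). The gripper opens to 93 mm and grips with 3 to 60 N. Pads are 15 mm wide; open, the fingers measure 128 mm over their backs; the gripper's body (75 mm by 188 mm) begins 65 mm behind the grasp point.
Start: joints at [64.928, 6.646, 82.598, -0, 90.757, -2.166], TCP at [262.742, 621.772, 302.746] pointing down, gripper open.
Joint ranges: [-162.19, 162.19], [-47.58, 125.68], [4.15, 143.07], [-65.23, 245.23], [0.69, 171.88], [-170.13, 170.13]. Speed limits (degrees/s): [108.29, 108.29, 127.2, 180, 180, 180].

### API

Orientations are given as [roll, pitch, yaw] about the fixed x, y, z axes, in that order (R = Rz(yaw) Ry(pitch) Rx(roll)).
In Python, from rig import observe, read_camera, job_done gives the robot as it stands.
- The arm moves only by the tool jog_arm, never from a script. Its argument "series" is one flat list of numbers, 5 for each row, row after row: the shift along the tool's x, y, z in mm, then the turn about the tool's z in rad, then the finger opening in mm, from 0 to 93. A call has 1 to 20 rows; each row is the pose to reach, as a shift and turn from the pose commanded when the call began, along the tool's axes at that moment; what a row does not reach only later rows make up. A row lasts 1/8 s, in which the tool goes at most 62.5 mm and 10.7 degrees, less where a joint would pass 70% of its speed; a pose out of reach is approached as far as the arm can. A call with a gripper value outside its range is refused whole. The fingers move at their own pace and stop on an object; "newtons" is the grip in N (left out, the last holds). Time passes only in rows, so rows that repeat a pose let the fingers close. It gives the time, the measured TCP pose, the force and the opening at its end, in the units of the state.
- observe(): the state, without advancing time (a new reading comes with each control period).
- read_camera(name): name is "side" or "top" or "wrist"; returns a dict with "img" (384x512x3 uint8, red, green, blue), "fx", "fy", "cx", "cy" (pixels), "rvec" (rotation vector, rad) and "tvec" (3), from world to camera coordinates, as OpenCV has them. Camera axes: x right, y down, z forward; pixel columns grow to the right and rows downward; lengths in mm; the calibration is good to about 2 mm. A picture is of the moment at which its call begins. There is no depth.
- job_done(): hands the job in, once; it reports no verdict.
The state is a dict: "time": time; "qpos": joint angles; "joint_velocities": joint speeds; "joint_efforts": joint torques, N m; "tool_pos": TCP position; "tcp_rot": TCP orientation; "ft_force": force on the tool from outside, world axes, zero at the start; "wrist_torque": the same for the moment, N m; "grip_width": finger opening in mm.
Only numpy, scipy, OpenCV 4.12 (cv2) and the standard library are available. Lean on these libraries where they do the work, as an engineer would, in place of code of your own. Each camera call takes 0.05 s, during which the arm holds its last target.

## Working session

There is one attempt and no reset: what is moved stays moved. The work goes in short steps, Python scripts to look and compute and a tool call to move; the robot and the scene stay as the last step left them, time stands still between calls to the robot, and variables do not carry over. Pictures are saved under pics/ and viewed, and the job is handed in when it is done.

Besides the shell and the picture viewer there is one more tool, called after "Request:" by a JSON object that holds its "name" and its "arguments". jog_arm: Moves the arm, as the interface text tells. Its arguments: {"type":"object","properties":{"series":{"type":"array","items":{"type":"number"}},"newtons":{"type":"number"}},"required":["series"]}

```bash
ls; mkdir -p pics
cat > h.py <<'E'
import numpy as np, cv2
from rig import observe, read_camera, job_done
def cam(n,fn=None):
    c=read_camera(n)
    if fn: cv2.imwrite('pics/'+fn,c['img'][:,:,::-1])
    c['R']=cv2.Rodrigues(np.array(c['rvec'],float))[0]; c['t']=np.array(c['tvec'],float).ravel()
    c['C']=-c['R'].T@c['t']
    return c
def ray(c,u,v):
    d=c['R'].T@np.array([(u-c['cx'])/c['fx'],(v-c['cy'])/c['fy'],1.0]); return c['C'],d/np.linalg.norm(d)
def plane(c,u,v,z):
    o,d=ray(c,u,v); return o+d*(z-o[2])/d[2]
def proj(c,p):
    q=c['R']@np.array(p,float)+c['t']; return np.array([c['fx']*q[0]/q[2]+c['cx'],c['fy']*q[1]/q[2]+c['cy']])
def tri(c1,p1,c2,p2):
    A=[];b=[]
    for c,p in((c1,p1),(c2,p2)):
        o,d=ray(c,*p);P=np.eye(3)-np.outer(d,d);A.append(P);b.append(P@o)
    return np.linalg.lstsq(np.vstack(A),np.hstack(b),rcond=None)[0]
E
python3 - <<'E'
from h import *
import pickle
D={}
for n in('side','top','wrist'):
    c=cam(n,n+'0.png');D[n]=c;print(n,c['C'].round(),c['fx'],c['R'].round(2).tolist())
pickle.dump(D,open('d0.pkl','wb'))
print(observe())
E
```

```text
pics
side [ -68. -836.  690.] 491.8918430549791 [[0.8, -0.61, -0.01], [-0.32, -0.4, -0.86], [0.51, 0.69, -0.52]]
top [ 313.   -4. 1275.] 475.0753132554084 [[-0.1, -1.0, 0.0], [-0.98, 0.09, -0.2], [0.2, -0.02, -0.98]]
wrist [194. 650. 383.] 272.9686057216428 [[0.39, 0.92, 0.0], [0.89, -0.37, 0.27], [0.25, -0.1, -0.96]]
{'time': 0.15, 'qpos': array([ 6.49250102e+01,  6.66742180e+00,  8.26254796e+01, -4.16300323e-04,
        9.07573290e+01, -2.16647840e+00]), 'joint_velocities': array([ 0.00481234, -0.00031901, -0.15500966,  0.0912404 , -0.00954295,
       -0.03409272]), 'joint_efforts': array([ 1.91231615e-03, -7.21762061e+01, -6.22949624e+01,  7.79438624e-02,
        2.24934326e-02,  4.16175646e-05]), 'tool_pos': array([262.73510092, 621.68288763, 302.1953035 ]), 'tcp_rot': array([-1.79949790e+02, -1.48289806e-03,  1.57091483e+02]), 'ft_force': array([ 0.43741382,  0.09095416, -0.42826782]), 'wrist_torque': array([0.02855185, 0.01169027, 0.01917546]), 'grip_width': 93.0779275173702}
```

View pics/side0.png

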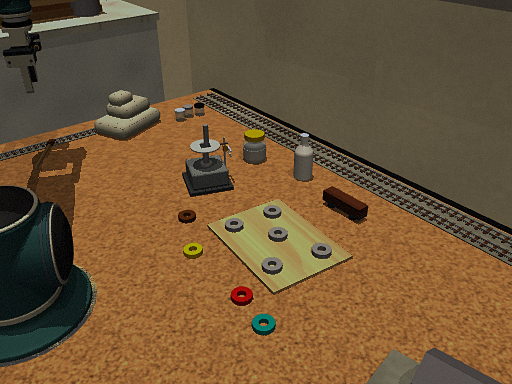

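View pics/top0.png

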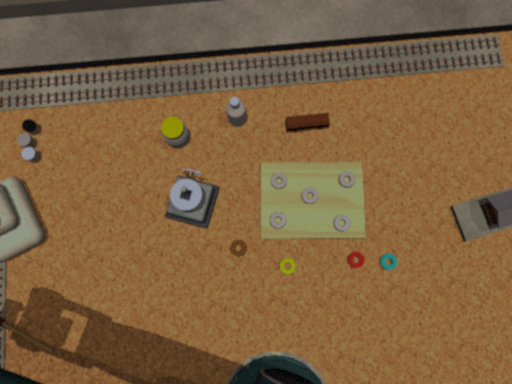

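View pics/wrist0.png

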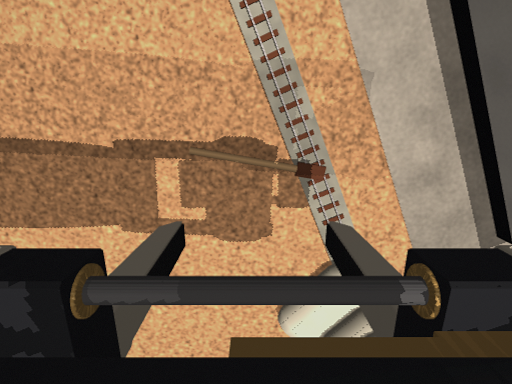

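The side and top views show five grey washers on the board: top (279,181), (347,180), (310,196), (278,220) and (342,223). These are the ones meant. Brown (238,248), yellow (288,266), red (356,260) and turquoise (389,262) lie off the board and are look-alikes. The scale is at top (187,197), with the jar, glue and wagon behind it. Next I'll measure and enlarge crops.

Run:
```python
from h import *
import pickle
D=pickle.load(open('d0.pkl','rb'))
t=D['top'];s=D['side']
a=cv2.resize(t['img'][155:250,150:375],None,fx=3.5,fy=3.5,interpolation=cv2.INTER_CUBIC)
b=cv2.resize(s['img'][115:200,170:270],None,fx=6,fy=6,interpolation=cv2.INTER_CUBIC)
cv2.imwrite('pics/t0c.png',a[:,:,::-1]);cv2.imwrite('pics/s0c.png',b[:,:,::-1])
# washers: low-saturation blobs on the board, top
for n in('top','side'):
    c=D[n];hsv=cv2.cvtColor(c['img'],cv2.COLOR_RGB2HSV)
    m=((hsv[:,:,1]<70)&(hsv[:,:,2]>60)).astype(np.uint8)
    cs,_=cv2.findContours(m,cv2.RETR_EXTERNAL,cv2.CHAIN_APPROX_NONE)
    for k in cs:
        A=cv2.contourArea(k)
        if 80<A<500:
            (e,ax,an)=cv2.fitEllipse(k); x,y,w,h=cv2.boundingRect(k)
            print(n,np.round(e,1),np.round(ax,1),A,(x,y,w,h),plane(c,e[0],e[1],20 if n=='top' else 14).round(1))
```

```text
top [279.2 397.9] [87.  99.6] 294.5 (244, 352, 82, 32) [ 36.4 -12.7  20. ]
top [  2.  345.3] [ 4.3 46.4] 129.5 (0, 327, 5, 42) [227.2 670.9  20. ]
top [342.  222.4] [16.3 16.6] 210.5 (334, 214, 17, 18) [ 454.4 -223.    20. ]
top [277.9 219.4] [16.3 16.8] 212.5 (270, 211, 17, 18) [478.7 -54.4  20. ]
top [309.6 195. ] [15.5 16.3] 197.0 (302, 187, 16, 17) [ 536.3 -145.9   20. ]
top [278.6 180.1] [15.6 16.2] 196.5 (271, 172, 17, 17) [585. -67.  20.]
top [346.7 178.8] [15.5 16.1] 194.5 (339, 171, 17, 17) [ 571.  -250.9   20. ]
top [ 26.3 147.5] [13.9 29.5] 278.5 (17, 134, 19, 27) [742.4 612.3  20. ]
top [175.8 133.7] [20.2 22.6] 140.0 (164, 125, 25, 21) [742.8 201.9  20. ]
top [235.6 110.4] [18.  26.5] 325.5 (226, 96, 20, 29) [794.6  32.2  20. ]
top [22.1  2. ] [ 4.9 60. ] 112.5 (0, 0, 60, 7) [1188.5  626.6   20. ]
side [ 21.7 316.7] [ 6.9 46.2] 171.0 (0, 306, 43, 20) [ -7.1 -47.2  14. ]
side [271.6 263.4] [12.8 19.2] 191.5 (262, 257, 20, 14) [ 458.3 -218.4   14. ]
side [321.2 248.5] [11.2 19. ] 166.0 (312, 243, 20, 12) [ 576.2 -247.3   14. ]
side [277.6 232.1] [10.3 17.9] 143.5 (269, 227, 19, 11) [ 540.6 -141.1   14. ]
side [233.5 222.9] [10.1 17. ] 132.5 (225, 218, 18, 11) [482.2 -48.1  14. ]
side [271.9 209.7] [ 9.1 16.3] 115.5 (264, 205, 17, 10) [590.1 -61.2  14. ]
side [ -3.6 209.6] [41.2 81. ] 133.5 (0, 187, 38, 46) [ 49.7 369.5  14. ]
side [205.4 165.5] [17.7 40. ] 193.0 (186, 157, 42, 20) [587.4 234.5  14. ]
side [254.6 150.3] [19.8 21.5] 293.0 (243, 142, 23, 19) [757.8 221.8  14. ]
side [204.8 145.4] [12.  28.5] 214.0 (190, 139, 30, 14) [658.1 345.6  14. ]
```

```bash
sleep 0
```

```text
(no output)
```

View pics/t0c.png

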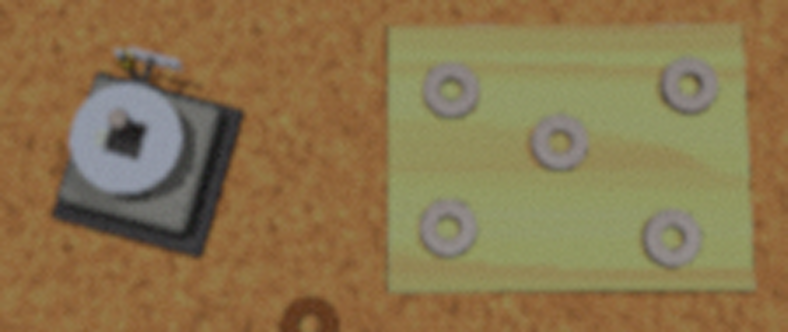

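View pics/s0c.png

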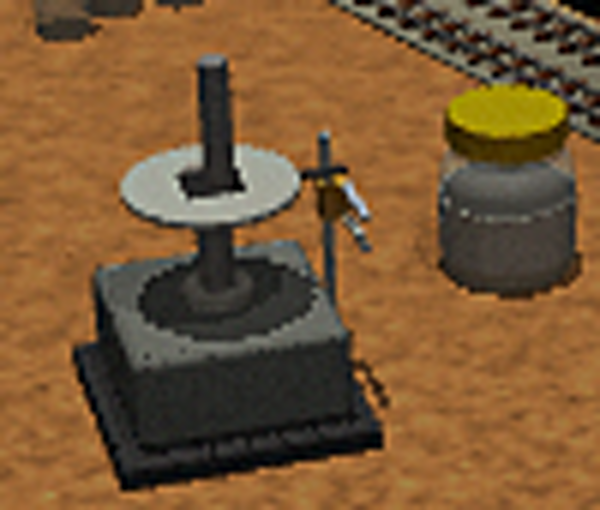

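Run:
```python
from h import *
import pickle
D=pickle.load(open('d0.pkl','rb'))
t=D['top'];s=D['side']
f=lambda x,y:(x/3.5+150,y/3.5+155)
g=lambda x,y:(x/6+170,y/6+115)
print('post',tri(t,f(118,118),s,g(213,62)),plane(t,*f(118,118),175),plane(s,*g(213,62),175))
print('pan',tri(t,f(126,140),s,g(211,185)),plane(t,*f(126,140),115),plane(s,*g(211,185),115))
for p in((100,72),(243,112),(200,255),(52,213)): print('foot',plane(t,*f(*p),12))
for p in((389,26),(742,26),(755,290),(387,290)): print('board',plane(t,*f(*p),8))
for p in((116,50),(180,65)): print('marks',plane(t,*f(*p),90))
```

```text
post [553.11828431 165.98448968 172.69094722] [552.11561167 165.88611389 175.        ] [550.90743656 161.3696038  175.        ]
pan [550.15077957 170.27177888 112.96207722] [548.72910732 170.48354384 115.        ] [549.07505897 166.3913005  115.        ]
foot [625.46670819 202.77106198  12.        ]
foot [583.06771959  94.30692835  12.        ]
foot [475.26955787 135.43398852  12.        ]
foot [518.32359576 245.93151875  12.        ]
board [641.77898116 -24.92269742   8.        ]
board [ 615.21495001 -301.25338979    8.        ]
board [ 408.62232574 -282.78795987    8.        ]
board [435.4765853   -3.89267677   8.        ]
marks [621.55126796 177.34461404  90.        ]
marks [605.7926146  131.42918104  90.        ]
```

```bash
cat >> h.py <<'E'
def shift(target,yaw=None,o=None):
    o=o or observe(); from math import radians
    a=np.radians(o['tcp_rot'][2]); d=np.array(target,float)-o['tool_pos']
    r=[np.cos(a)*d[0]+np.sin(a)*d[1], np.sin(a)*d[0]-np.cos(a)*d[1], -d[2]]
    w=0 if yaw is None else -np.radians(yaw-o['tcp_rot'][2])
    return np.round(r,1), round(float(w),3)
E
python3 -c "
from h import *
print(shift((550,168,350),158.5))"
```

```text
(array([-441.2, -306.1,  -47.8]), -0.025)
```

Request:
{"name": "jog_arm", "arguments": {"series": [-22,-15,-5,0,93,-62,-43,-10,-0.01,93,-106,-73,-15,-0.02,93,-150,-104,-20,-0.025,93,-194,-135,-25,-0.025,93,-238,-165,-30,-0.025,93,-282,-196,-35,-0.025,93,-326,-226,-40,-0.025,93,-370,-257,-45,-0.025,93,-410,-285,-48,-0.025,93,-433,-300,-48,-0.025,93,-441,-306,-48,-0.025,93,-441,-306,-48,-0.025,93]}}

```text
time: 1.78
tool_pos: [549.7, 167.8, 350.8]
tcp_rot: [180.0, -0.0, 158.5]
ft_force: [0.1, 0.7, -0.2]
grip_width: 92.9
```

Run:
```python
from h import *
import pickle
c=cam('wrist','w1.png');pickle.dump(c,open('w1.pkl','wb'))
o=observe();print(o['tool_pos'],o['tcp_rot'],o['ft_force'],o['time'])
c=pickle.load(open('w1.pkl','rb'));print(c['C'])
```

```text
[549.44819109 168.37402311 350.80755872] [ 1.79992851e+02 -6.37307348e-03  1.58519524e+02] [ 0.7372046  -0.81611171  0.49701487] 1.825
[480.27230272 194.62572882 432.13853119]
```

View pics/w1.png

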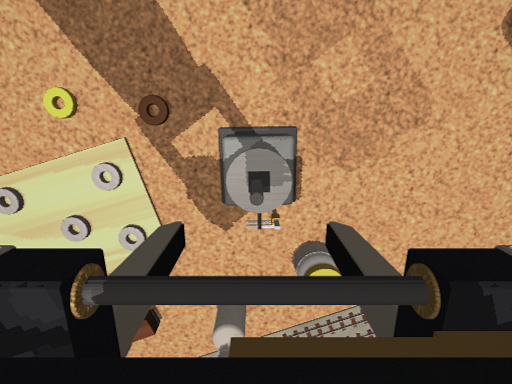

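Run:
```python
from h import *
import pickle
c=pickle.load(open('w1.pkl','rb'))
b=cv2.resize(c['img'][115:245,205:315],None,fx=5,fy=5,interpolation=cv2.INTER_CUBIC)
cv2.imwrite('pics/w1c.png',b[:,:,::-1])
for u in((257,199),(260,180)): print(plane(c,*u,175),plane(c,*u,115))
print(proj(c,(549.5,168.3,175)))
```

```text
[554.22547833 168.12079458 175.        ] [571.4815096  161.93620589 115.        ]
[537.42505659 177.80378354 175.        ] [550.76092351 173.87859695 115.        ]
[255.41415486 194.64535067]
```

View pics/w1c.png

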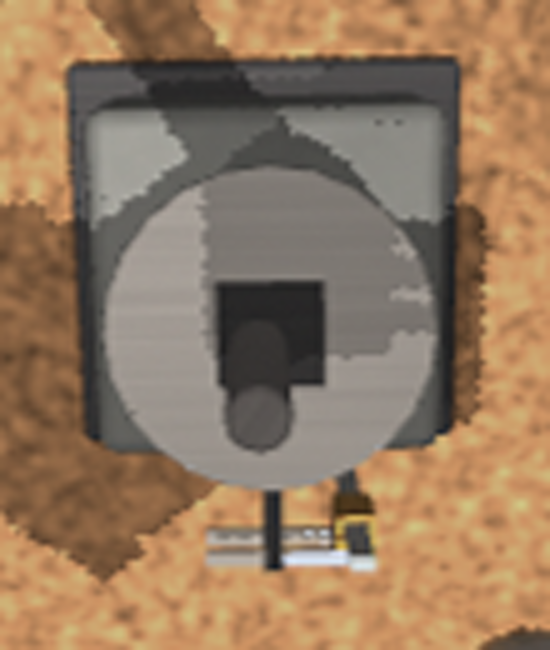

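Run:
```python
from h import *
import pickle
c=pickle.load(open('w1.pkl','rb'))
print('post',plane(c,256.4,198.2,175),'pan',plane(c,258.6,180.1,115))
print(shift((583,-66,195),158.5))
for n,p in(('pl',(247-1,220.5)),('mid',(262,221))):print(plane(c,*p,90))
```

```text
post [553.24282568 167.8712935  175.        ] pan [550.2635168  172.28276821 115.        ]
(array([-117. , -205.8,  155.8]), 0.0)
[601.31148295 134.67667247  90.        ]
[609.84232655 154.3642285   90.        ]
```

Request:
{"name": "jog_arm", "arguments": {"series": [-8,-15,0,0,93,-30,-50,0,0,93,-55,-95,15,0,93,-82,-145,50,0,93,-105,-185,95,0,93,-116,-203,135,0,93,-117,-206,152,0,93,-117,-206,156,0,93,-117,-206,156,0,93]}}

```text
time: 2.95
tool_pos: [583.7, -65.4, 196.2]
tcp_rot: [180.0, 0.1, 158.6]
ft_force: [-1.4, -0.1, -0.0]
grip_width: 92.8
```

```bash
cat >> h.py <<'E'
def washers(c,z=20,smax=45,vmin=90,amin=500):
    hsv=cv2.cvtColor(c['img'],cv2.COLOR_RGB2HSV)
    m=((hsv[:,:,1]<smax)&(hsv[:,:,2]>vmin)).astype(np.uint8)
    cs,hi=cv2.findContours(m,cv2.RETR_CCOMP,cv2.CHAIN_APPROX_NONE)
    out=[]
    for i,k in enumerate(cs):
        if cv2.contourArea(k)<amin or hi[0][i][3]>=0: continue
        e=cv2.fitEllipse(k); j=hi[0][i][2]; hh=None
        while j>=0:
            if cv2.contourArea(cs[j])>60: hh=cv2.fitEllipse(cs[j])
            j=hi[0][j][0]
        out.append((e,hh,cv2.contourArea(k)))
    return out
E
python3 - <<'E'
from h import *
import pickle
c=cam('wrist','w2.png');pickle.dump(c,open('w2.pkl','wb'))
o=observe();print(o['tool_pos'],o['tcp_rot'],o['ft_force'],o['time'])
for e,h,A in washers(c):
    print(np.round(e[0],1),np.round(e[1],1),A,plane(c,*e[0],20).round(1),h and (np.round(h[0],1),np.round(h[1],1),plane(c,*h[0],20).round(1)))
E
```

```text
[583.76543619 -65.4186477  196.50673753] [1.79970190e+02 1.17744334e-01 1.58598557e+02] [-0.23919161  1.11507501 -0.79669922] 3.0
[160.2 180.1] [40.2 43.7] 1378.5 [ 536.7 -145.4   20. ] (array([160.2, 180.5]), array([19.1, 21.4]), array([ 537.1, -145.5,   20. ]))
[ 45.9 129.5] [41.5 51.1] 1663.5 [ 455.7 -221.5   20. ] (array([ 45.9, 129.9]), array([18.8, 23.1]), array([ 456. , -221.8,   20. ]))
[224.  84.] [46.4 50.9] 1850.0 [479.3 -53.8  20. ] (array([223.9,  84.2]), array([22.2, 23.9]), array([479.5, -53.9,  20. ]))
[493.2  68. ] [ 54.3 134.2] 2697.5 [552.6 169.3  20. ] None
```

View pics/w2.png

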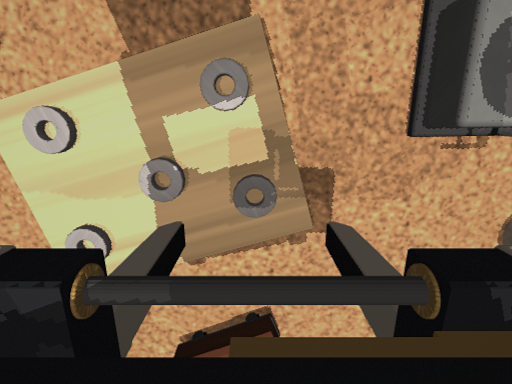

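Run:
```python
from h import *
import pickle
c=pickle.load(open('w2.pkl','rb'))
b=cv2.resize(c['img'][150:240,200:310],None,fx=6,fy=6,interpolation=cv2.INTER_CUBIC)
cv2.imwrite('pics/w2c.png',b[:,:,::-1])
for e,h,A in washers(c,vmin=35):
    if 225<e[0][0]<285 and A<3000:print(np.round(e[0],1),np.round(e[1],1),A,plane(c,*e[0],20).round(1),h and (np.round(h[0],1),np.round(h[1],1),plane(c,*h[0],20).round(1)))
```

```text
[254.4 195.7] [41.7 41.8] 1367.0 [584.6 -66.3  20. ] (array([254.5, 195.6]), array([16.4, 19. ]), array([584.6, -66.2,  20. ]))
```

View pics/w2c.png

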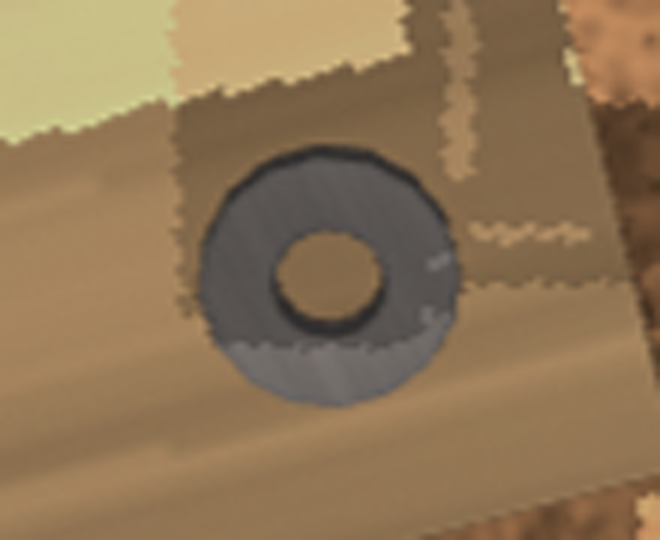

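Request:
{"name": "jog_arm", "arguments": {"series": [-2,-0.5,8,0,60,-2,-0.5,25,0,60,-2,-0.5,50,0,60,-2,-0.5,75,0,60,-2,-0.5,92,0,60,-2,-0.5,99,0,60,-2,-0.5,101,0,60,-2,-0.5,101,0,60]}}

```text
time: 4.0
tool_pos: [585.3, -67.5, 94.4]
tcp_rot: [180.0, 0.1, 158.5]
ft_force: [0.2, -0.3, 1.0]
grip_width: 60.4
```

Run:
```python
from h import *
c=cam('wrist','w3.png')
o=observe();print(o['tool_pos'],o['tcp_rot'],o['ft_force'],o['time'])
print(proj(c,(585.3,-66.6,20)))
```

```text
[585.31385377 -67.5002995   94.50198066] [1.79984747e+02 5.71517508e-02 1.58527533e+02] [ 0.45182521 -0.49192278 -0.32162681] 4.05
[256.57785982 239.64933615]
```

View pics/w3.png

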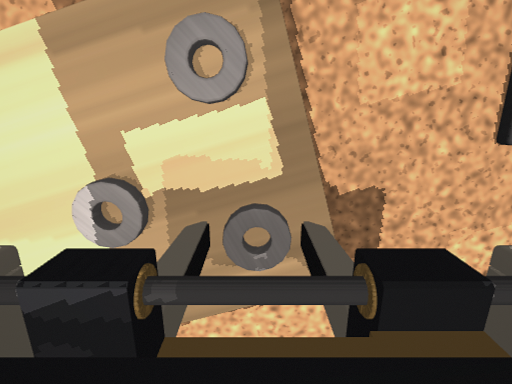

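The picture shows the washer at (257,237) between the fingertips, which are at columns 208 and 302, so it is centred. I'll close now and lift to weigh it.

Request:
{"name": "jog_arm", "arguments": {"series": [0,0,0,0,38,0,0,0,0,38,0,0,0,0,38,0,0,0,0,38], "newtons": 25}}

```text
time: 4.55
tool_pos: [585.2, -67.5, 94.1]
tcp_rot: [180.0, 0.0, 158.5]
ft_force: [-0.4, 1.1, 4.2]
grip_width: 43.3
```

Run:
```python
from h import *
import pickle
c=cam('wrist','w4.png');pickle.dump(c,open('w4.pkl','wb'))
o=observe();print(o['tool_pos'],o['grip_width'],o['ft_force'],o['time'])
b=cv2.resize(c['img'][190:290,180:330],None,fx=5,fy=5,interpolation=cv2.INTER_CUBIC)
cv2.imwrite('pics/w4c.png',b[:,:,::-1])
print(proj(c,(o['tool_pos'][0],o['tool_pos'][1],20)))
print(shift((553.2,167.9,285),158.5))
```

```text
[585.16769211 -67.47560063  94.11089288] 42.784620416373365 [-1.18589154  0.85209193  4.19957573] 4.6
[255.20635373 240.41221187]
(array([ 115.9,  207.3, -190.9]), 0.0)
```

View pics/w4c.png

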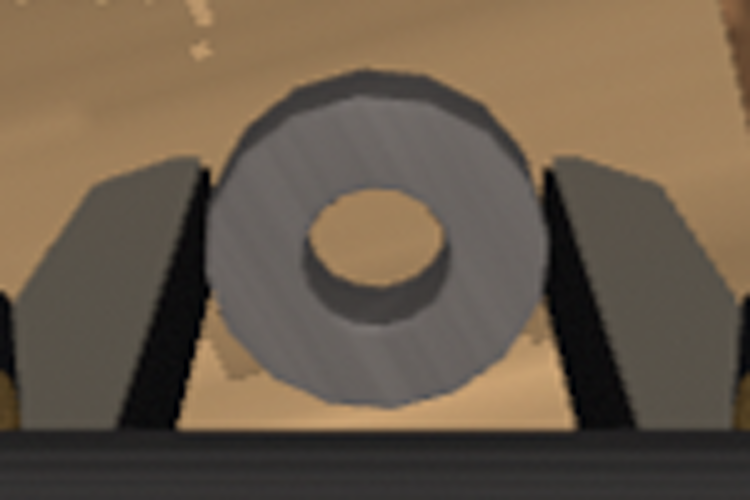

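Request:
{"name": "jog_arm", "arguments": {"series": [0,0,-5,0,38,0,0,-20,0,38,3,5,-50,0,38,12,20,-90,0,38,25,45,-130,0,38,42,75,-165,0,38,60,107,-185,0,38,79,140,-191,0,38,95,170,-191,0,38,108,192,-191,0,38,114,203,-191,0,38,116,207,-191,0,38,116,207,-191,0,38,116,207,-191,0,38]}}

```text
time: 6.35
tool_pos: [553.0, 167.0, 284.7]
tcp_rot: [-180.0, -0.0, 158.5]
ft_force: [0.4, -0.3, -0.3]
grip_width: 43.1
```

Run:
```python
from h import *
import pickle
c=cam('wrist','w5.png');pickle.dump(c,open('w5.pkl','wb'))
o=observe();print(o['tool_pos'],o['tcp_rot'],o['grip_width'],o['ft_force'],o['time'])
b=cv2.resize(c['img'][170:290,170:340],None,fx=4.5,fy=4.5,interpolation=cv2.INTER_CUBIC)
cv2.imwrite('pics/w5c.png',b[:,:,::-1])
x,y,z=o['tool_pos']
print('axis@washer top',proj(c,(x,y,z-74)),'@post',proj(c,(x,y,175)))
```

```text
[552.94674825 167.00001225 284.72610313] [-1.79992204e+02 -4.86353606e-03  1.58480437e+02] 42.75258502060117 [ 0.21753942  0.05405423 -1.55782507] 6.4
axis@washer top [255.29797682 240.36422356] @post [255.17368821 219.42761994]
```

View pics/w5c.png

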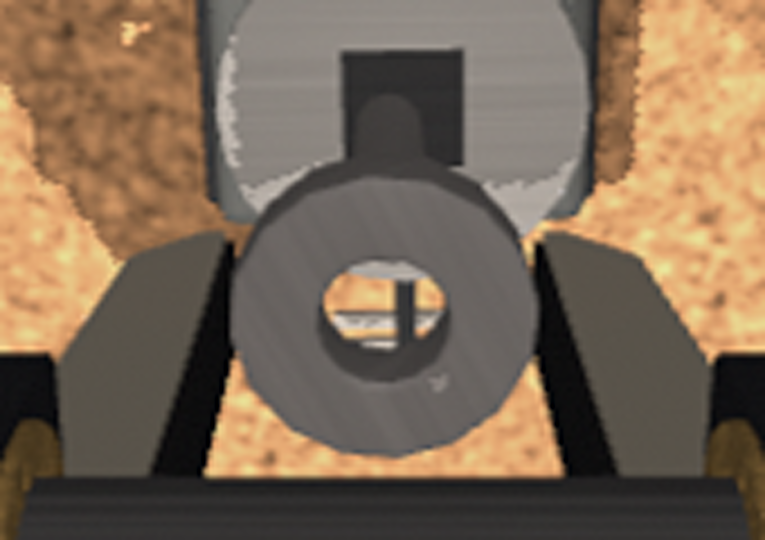

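Request:
{"name": "jog_arm", "arguments": {"series": [0.1,0.9,2,0,38,0.1,0.9,8,0,38,0.1,0.9,16,0,38,0.1,0.9,21,0,38,0.1,0.9,25,0,38,0.1,0.9,28,0,38,0.1,0.9,31,0,38,0.1,0.9,33,0,38,0.1,0.9,33,0,38]}}

```text
time: 7.52
tool_pos: [553.1, 168.5, 251.7]
tcp_rot: [-180.0, -0.0, 158.5]
ft_force: [-0.3, 0.3, -0.6]
grip_width: 43.0
```

Run:
```python
from h import *
o=observe();print(o['tool_pos'],o['grip_width'],o['ft_force'],o['time'])
s=cam('side','s6.png');w=cam('wrist','w6.png')
b=cv2.resize(s['img'][100:200,165:275],None,fx=5,fy=5,interpolation=cv2.INTER_CUBIC)
d=cv2.resize(w['img'][170:290,200:310],None,fx=4,fy=4,interpolation=cv2.INTER_CUBIC)
b=cv2.resize(b,(528,480));cv2.imwrite('pics/s6c.png',np.hstack([b[:,:360],d])[:,:,::-1])
```

```text
[553.05300787 168.49893179 251.67879277] 43.020621070753286 [-0.3476534   0.29229256 -0.63266335] 7.525
```

View pics/s6c.png

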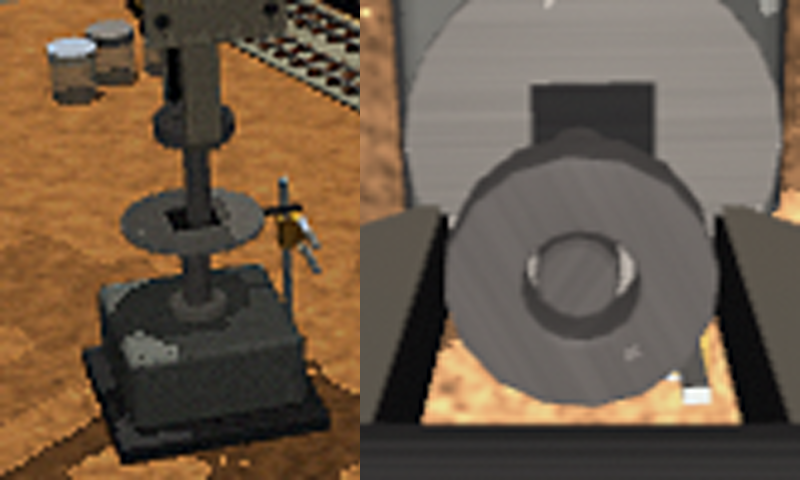

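The wrist view shows the post's top inside the hole, centred, and the side view shows the pan still up at its empty height. Next I lower to the pan.

Request:
{"name": "jog_arm", "arguments": {"series": [0,0,4,0,38,0,0,12,0,38,0,0,21,0,38,0,0,30,0,38,0,0,38,0,38,0,0,44,0,38,0,0,48,0,38,0,0,50,0,38,0,0,51,0,38,0,0,51,0,38]}}

```text
time: 8.88
tool_pos: [553.1, 168.5, 200.9]
tcp_rot: [180.0, 0.0, 158.5]
ft_force: [-0.1, -0.5, -0.9]
grip_width: 43.4
```

Run:
```python
from h import *
o=observe();print(o['tool_pos'],o['grip_width'],o['ft_force'],o['time'])
s=cam('side','s7.png')
b=cv2.resize(s['img'][100:200,165:275],None,fx=5.5,fy=5.5,interpolation=cv2.INTER_CUBIC)
cv2.imwrite('pics/s7c.png',b[:,:,::-1])
```

```text
[553.1232735  168.48024164 200.88618712] 43.37704809083514 [-0.05386562 -0.47356859 -0.8887065 ] 8.875
```

View pics/s7c.png

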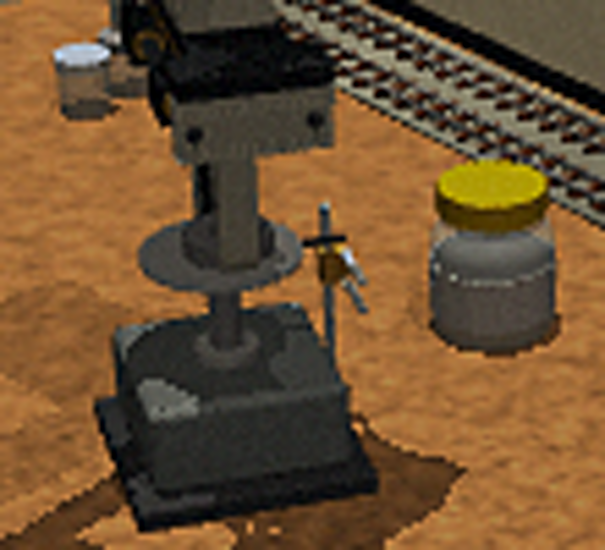

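Request:
{"name": "jog_arm", "arguments": {"series": [0,0,0,0,54,0,0,0,0,54,0,0,-3,0,54,0,0,-12,0,54,0,0,-30,0,54,0,0,-55,0,54,0,0,-85,0,54,0,0,-115,0,54,0,0,-140,0,54,0,0,-149,0,60,0,0,-150,0,60]}}

```text
time: 10.3
tool_pos: [553.1, 168.5, 351.2]
tcp_rot: [180.0, 0.0, 158.5]
ft_force: [0.6, 0.1, -0.5]
grip_width: 59.9
```

Run:
```python
from h import *
import pickle
o=observe();print(o['tool_pos'],o['grip_width'],o['ft_force'],o['time'])
s=cam('side','s8.png');w=cam('wrist','w8.png')
b=cv2.resize(s['img'][100:200,165:275],(528,480),interpolation=cv2.INTER_CUBIC)
d=cv2.resize(w['img'][120:250,210:310],(369,480),interpolation=cv2.INTER_CUBIC)
cv2.imwrite('pics/s8c.png',np.hstack([b[:,:420],d])[:,:,::-1])
print(shift((479.4,-53.9,196),158.5))
```

```text
[553.06192489 168.47810393 351.19395572] 59.90073502967294 [ 0.5693072   0.12619924 -0.51988842] 10.3
(array([ -13. , -233.8,  154. ]), 0.0)
```

View pics/s8c.png

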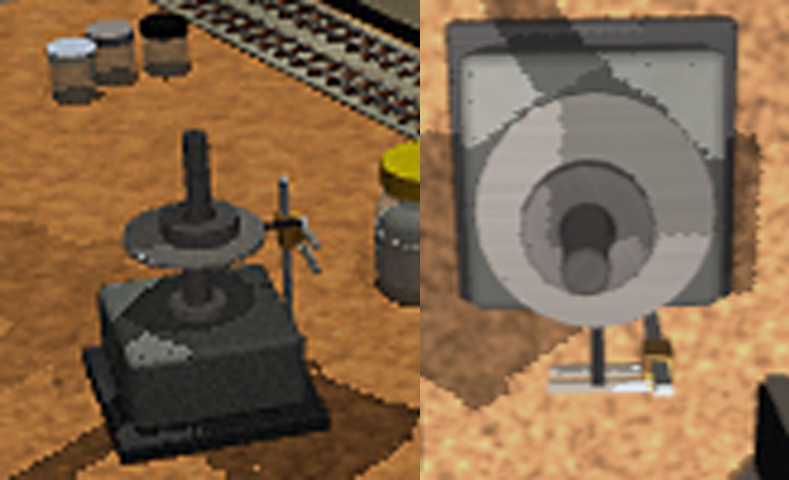

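The first washer lies flat on the pan around the post, and the pan has sunk by roughly 8 mm. Next is the grey washer that was at wrist (224,84) in w2, about (479,-54).

Request:
{"name": "jog_arm", "arguments": {"series": [-1,-15,0,0,60,-3,-55,0,0,60,-6,-110,15,0,60,-9,-165,55,0,60,-12,-210,100,0,60,-13,-230,140,0,60,-13,-234,152,0,60,-13,-234,154,0,60,-13,-234,154,0,60]}}

```text
time: 11.52
tool_pos: [480.2, -53.4, 198.3]
tcp_rot: [180.0, 0.1, 158.6]
ft_force: [-0.5, -0.3, 0.7]
grip_width: 60.2
```

Run:
```python
from h import *
import pickle
c=cam('wrist','w9.png');pickle.dump(c,open('w9.pkl','wb'))
o=observe();print(o['tool_pos'],o['tcp_rot'],o['time'])
b=cv2.resize(c['img'][150:240,200:310],None,fx=6,fy=6,interpolation=cv2.INTER_CUBIC)
cv2.imwrite('pics/w9c.png',b[:,:,::-1])
for v in(35,60,90):
  for e,h,A in washers(c,vmin=v):
    if 600<A<3000:print(v,np.round(e[0],1),np.round(e[1],1),A,plane(c,*e[0],20).round(1),h and (np.round(h[0],1),np.round(h[1],1),plane(c,*h[0],20).round(1)))
```

```text
[480.21465322 -53.38574996 198.28619298] [1.79972094e+02 1.03658444e-01 1.58587718e+02] 11.575
35 [499.5 315.8] [26.3 87.7] 1407.0 [715.2 152.4  20. ] None
35 [177.6 256.1] [26.1 59. ] 984.0 [ 514.  -154.4   20. ] None
35 [330.1 253.4] [26.3 67.5] 1228.5 [569.9  -3.4  20. ] (array([315. , 231.6]), array([ 9.5, 14.7]), array([540.3, -10.4,  20. ]))
35 [ 95.5 228.2] [39.9 45.1] 1408.5 [ 454.5 -218.7   20. ] (array([ 96., 228.]), array([10.1, 17.5]), array([ 454.5, -218.1,   20. ]))
35 [254.1 191.8] [41.5 41.7] 1357.0 [477.8 -53.3  20. ] (array([254.1, 191.7]), array([16.7, 18.9]), array([477.7, -53.2,  20. ]))
60 [500.  326.7] [25.9 52.4] 871.5 [730.6 150.8  20. ] None
60 [ 12.4 333.2] [25.  51.2] 712.5 [ 533.7 -374.7   20. ] None
60 [177.5 255.4] [25.2 57.9] 926.5 [ 513.1 -154.1   20. ] None
60 [330.  252.8] [25.6 65.6] 1159.0 [569.1  -3.3  20. ] (array([315. , 231.6]), array([ 9.5, 14.7]), array([540.3, -10.4,  20. ]))
60 [ 94.3 228.4] [39.7 42.6] 1314.5 [ 454.3 -220.    20. ] (array([ 94.2, 228.4]), array([12.9, 19.6]), array([ 454.3, -220. ,   20. ]))
60 [254.1 192. ] [40.9 41.7] 1334.5 [478.1 -53.4  20. ] (array([254.2, 192.5]), array([18.4, 19.3]), array([478.6, -53.5,  20. ]))
60 [483.  193.9] [111.4 161.1] 1479.5 [562.6 156.9  20. ] None
90 [ 93.5 229.5] [36.1 43.1] 1220.0 [ 455.1 -221.4   20. ] (array([ 93.5, 229.7]), array([16.3, 19.3]), array([ 455.2, -221.5,   20. ]))
90 [254.  192.6] [39.8 40.9] 1274.0 [478.5 -53.8  20. ] (array([254.2, 192.9]), array([19.6, 20.9]), array([478.9, -53.6,  20. ]))
```

View pics/w9c.png

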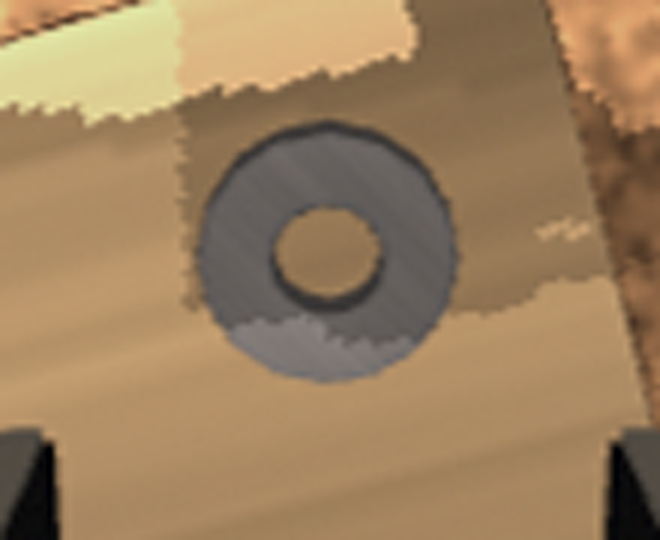

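Request:
{"name": "jog_arm", "arguments": {"series": [1.3,-0.8,8,0,60,1.3,-0.8,27,0,60,1.3,-0.8,54,0,60,1.3,-0.8,80,0,60,1.3,-0.8,96,0,60,1.3,-0.8,102,0,60,1.3,-0.8,104,0,60,1.3,-0.8,104,0,60,1.3,-0.8,104,0,38,1.3,-0.8,104,0,38,1.3,-0.8,104,0,38,1.3,-0.8,104,0,38]}}

```text
time: 13.08
tool_pos: [478.2, -54.3, 93.1]
tcp_rot: [180.0, 0.0, 158.5]
ft_force: [-0.6, 0.6, 5.5]
grip_width: 42.9
```

Run:
```python
from h import *
import pickle
c=cam('wrist','w10.png')
o=observe();print(o['tool_pos'],o['tcp_rot'],o['grip_width'],o['ft_force'],o['time'])
x,y,z=o['tool_pos'];print(proj(c,(x,y,20)))
b=cv2.resize(c['img'][190:290,180:330],None,fx=5,fy=5,interpolation=cv2.INTER_CUBIC)
cv2.imwrite('pics/w10c.png',b[:,:,::-1])
print(shift((553.1,168.4,285),158.5))
```

```text
[478.18723706 -54.30468295  93.11787305] [1.79991411e+02 3.09545642e-02 1.58526246e+02] 43.42430876433647 [-1.46531449  0.23869664  7.18964456] 13.125
[255.20546022 241.05648771]
(array([  11.8,  234.7, -191.9]), 0.0)
```

View pics/w10c.png

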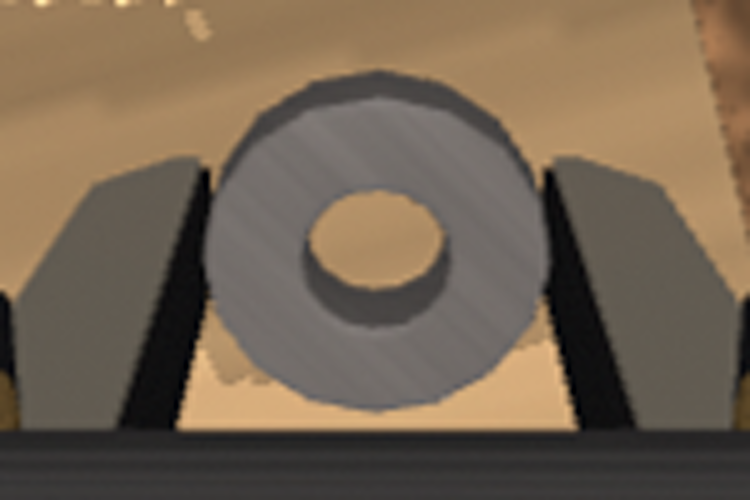

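Request:
{"name": "jog_arm", "arguments": {"series": [0,0,-5,0,38,0,0,-20,0,38,0,5,-50,0,38,1,22,-90,0,38,3,50,-130,0,38,4,85,-165,0,38,6,122,-185,0,38,8,159,-192,0,38,10,193,-192,0,38,11,218,-192,0,38,12,231,-192,0,38,12,235,-192,0,38,12,235,-192,0,38,12,235,-192,0,38]}}

```text
time: 14.88
tool_pos: [552.8, 168.1, 284.9]
tcp_rot: [-180.0, 0.0, 158.5]
ft_force: [0.4, 0.0, -0.2]
grip_width: 43.3
```

Run:
```python
from h import *
o=observe();print(o['tool_pos'],o['tcp_rot'],o['grip_width'],o['ft_force'],o['time'])
print(shift((553.1,168.5,248),158.5))
```

```text
[552.75460414 168.12235689 284.91186071] [-1.79995948e+02  9.12631820e-03  1.58488286e+02] 43.251380422687966 [ 0.43465823  0.04319037 -0.21593651] 14.875
(array([-0.2,  0.5, 36.9]), -0.0)
```

Request:
{"name": "jog_arm", "arguments": {"series": [-0.2,0.4,4,0,38,-0.2,0.4,14,0,38,-0.2,0.4,24,0,38,-0.2,0.4,30,0,38,-0.2,0.4,34,0,38,-0.2,0.4,37,0,38,-0.2,0.4,39,0,38,-0.2,0.4,40,0,38,-0.2,0.4,40,0,38]}}

```text
time: 16.0
tool_pos: [553.2, 169.1, 244.8]
tcp_rot: [-180.0, 0.0, 158.5]
ft_force: [-0.7, 0.2, -1.0]
grip_width: 43.2
```

Run:
```python
from h import *
o=observe();print(o['tool_pos'],o['grip_width'],o['ft_force'],o['time'])
s=cam('side','s11.png');w=cam('wrist','w11.png')
b=cv2.resize(s['img'][100:200,165:275],(528,480),interpolation=cv2.INTER_CUBIC)
d=cv2.resize(w['img'][170:290,200:310],None,fx=4,fy=4,interpolation=cv2.INTER_CUBIC)
cv2.imwrite('pics/s11c.png',np.hstack([b[:,:360],d])[:,:,::-1])
```

```text
[553.20704283 169.08264708 244.79448077] 43.232912955035054 [-0.68035196  0.17395556 -1.01595086] 16.0
```

View pics/s11c.png

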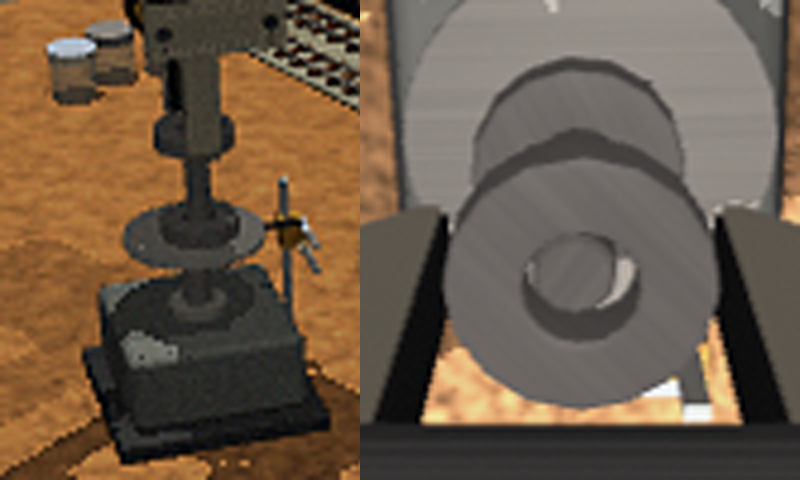

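Request:
{"name": "jog_arm", "arguments": {"series": [0.3,-0.6,1,0,38,0.5,-0.9,5,0,38,0.5,-0.9,13,0,38,0.5,-0.9,22,0,38,0.5,-0.9,30,0,38,0.5,-0.9,36,0,38,0.5,-0.9,39,0,38,0.5,-0.9,41,0,38,0.5,-0.9,41,0,38]}}

```text
time: 17.23
tool_pos: [552.4, 168.4, 203.8]
tcp_rot: [180.0, 0.0, 158.5]
ft_force: [-0.3, -0.7, -2.2]
grip_width: 42.7
```

Run:
```python
from h import *
o=observe();print(o['tool_pos'],o['grip_width'],o['ft_force'],o['time'])
s=cam('side','s12.png');w=cam('wrist','w12.png')
b=cv2.resize(s['img'][100:200,165:275],(528,480),interpolation=cv2.INTER_CUBIC)
d=cv2.resize(w['img'][170:290,200:310],None,fx=4,fy=4,interpolation=cv2.INTER_CUBIC)
cv2.imwrite('pics/s12c.png',np.hstack([b[:,:360],d])[:,:,::-1])
```

```text
[552.43793954 168.43228252 203.79839037] 42.728079695381034 [-0.28388545 -0.71030649 -2.20673953] 17.225
```

View pics/s12c.png

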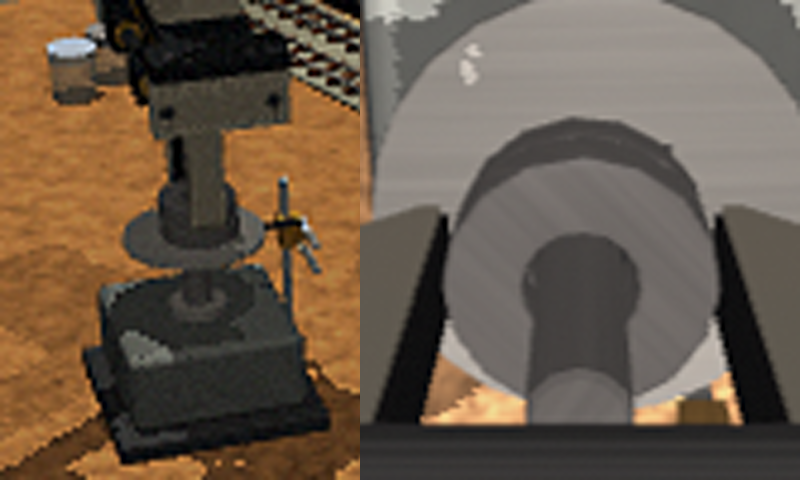

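The second washer is down on the first, with the post through the hole. Now I release it.

Request:
{"name": "jog_arm", "arguments": {"series": [0,0,0,0,54,0,0,0,0,54,0,0,-3,0,54,0,0,-12,0,54,0,0,-30,0,54,0,0,-55,0,54,0,0,-85,0,54,0,0,-115,0,54,0,0,-138,0,54,0,0,-146,0,60,0,0,-147,0,60]}}

```text
time: 18.7
tool_pos: [552.4, 168.4, 350.7]
tcp_rot: [180.0, -0.0, 158.5]
ft_force: [0.3, 0.2, -0.1]
grip_width: 59.7
```

Run:
```python
from h import *
import pickle
o=observe();print(o['tool_pos'],o['grip_width'],o['ft_force'],o['time'])
s=cam('side','s13.png');w=cam('wrist','w13.png');pickle.dump((s,w),open('13.pkl','wb'))
b=cv2.resize(s['img'][100:200,165:275],(528,480),interpolation=cv2.INTER_CUBIC)
d=cv2.resize(w['img'][120:250,210:310],(369,480),interpolation=cv2.INTER_CUBIC)
cv2.imwrite('pics/s13c.png',np.hstack([b[:,:420],d])[:,:,::-1])
D=[cv2.resize(cv2.imread('pics/'+f)[128:178,185:245],None,fx=6,fy=10,interpolation=cv2.INTER_CUBIC) for f in('side0.png','s13.png')]
cv2.imwrite('pics/s13d.png',np.hstack(D))
```

```text
[552.41891443 168.44451047 350.67932944] 59.704365519830326 [ 0.32472376  0.15415528 -0.08744084] 18.7
```

View pics/s13c.png

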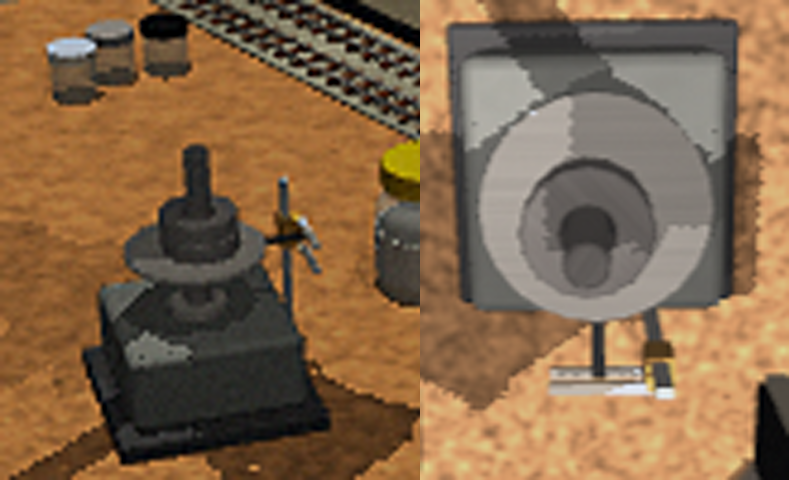

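View pics/s13d.png

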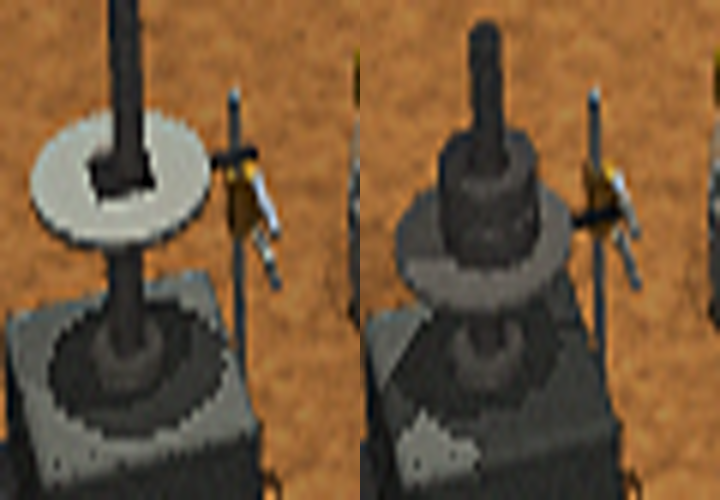

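Run:
```python
from h import *
import pickle
s,w=pickle.load(open('13.pkl','rb'))
ex=np.array([.9304,-.3665,0]);ey=np.array([.3665,.9304,0])
# calibrate scale centre in side cam using pan ellipse in side0: (205.2,145.8) z=115
D=pickle.load(open('d0.pkl','rb'))['side']
p0=plane(D,205.2,145.8,115);print(p0)
c=p0.copy();c[2]=0
for z in(112,102,97,92,87,82):print(z,'tip',proj(D,c+62*ex+[0,0,z]).round(1),'bar ends',proj(D,c+65*ex+20*ey+[0,0,z]).round(1),proj(D,c+65*ex-20*ey+[0,0,z]).round(1))
I=np.hstack([cv2.resize(x['img'][135:165,210:240],None,fx=13,fy=16,interpolation=cv2.INTER_NEAREST) for x in(D,s)])
cv2.imwrite('pics/p13.png',I[:,:,::-1])
```

```text
[549.25319236 166.50281981 115.        ]
112 tip [228.  143.7] bar ends [227.3 140.5] [230.9 146.8]
102 tip [228.1 147.1] bar ends [227.4 143.8] [231.  150.1]
97 tip [228.2 148.8] bar ends [227.5 145.5] [231.1 151.8]
92 tip [228.2 150.4] bar ends [227.5 147.1] [231.2 153.5]
87 tip [228.3 152.1] bar ends [227.6 148.8] [231.2 155.2]
82 tip [228.4 153.7] bar ends [227.7 150.4] [231.3 156.8]
```

View pics/p13.png

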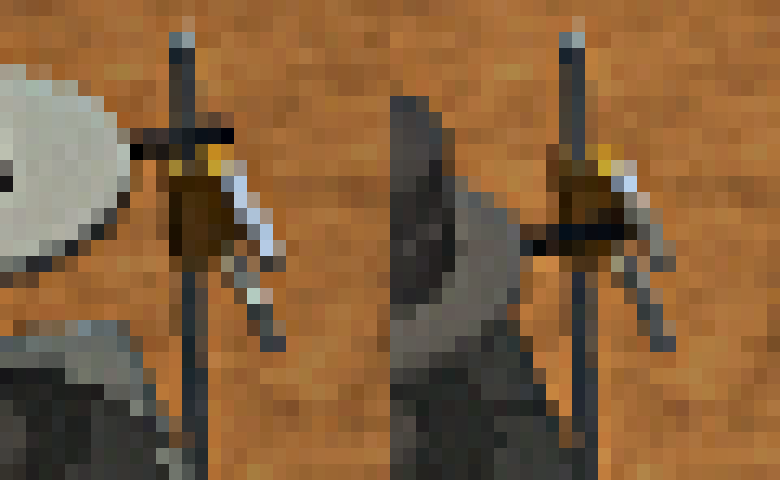

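Pointer: at about row 149.3 in the side view, which puts the tip near z=95.5. The bars' midpoint looks to be near z=91. That is close to the upper mark, so I'll take a nearer, oblique wrist view along the bars.

Run:
```python
from h import *
print(shift((594,18,172),158.5))
```

```text
(array([ -93.8, -124.7,  177.8]), 0.0)
```

Request:
{"name": "jog_arm", "arguments": {"series": [-10,-13,0,0,60,-35,-46,0,0,60,-66,-88,10,0,60,-86,-114,40,0,60,-93,-124,90,0,60,-94,-125,140,0,60,-94,-125,170,0,60,-94,-125,178,0,60,-94,-125,178,0,60]}}

```text
time: 19.92
tool_pos: [594.2, 17.2, 173.1]
tcp_rot: [-180.0, -0.0, 158.5]
ft_force: [0.4, 0.8, 0.2]
grip_width: 60.1
```

Run:
```python
from h import *
import pickle
c=cam('wrist','w14.png');pickle.dump(c,open('w14.pkl','wb'))
o=observe();print(o['tool_pos'],o['time'],c['C'])
```

```text
[594.52073851  17.37848713 173.97497644] 19.975 [524.84386485  44.09208122 254.47556785]
```

View pics/w14.png

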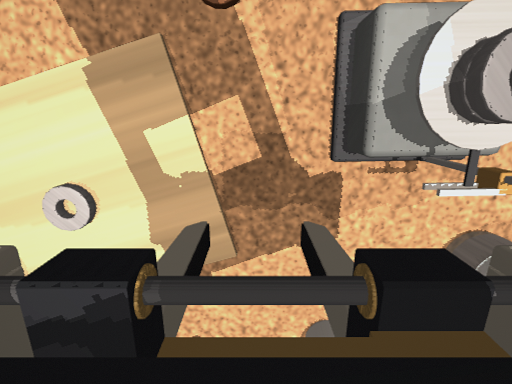

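Run:
```python
from h import *
import pickle
c=pickle.load(open('w14.pkl','rb'))
b=cv2.resize(c['img'][140:205,412:512],None,fx=8,fy=8,interpolation=cv2.INTER_NEAREST)
cv2.imwrite('pics/w14c.png',b[:,:,::-1])
ex=np.array([.9304,-.3665,0]);ey=np.array([.3665,.9304,0])
C=np.array([550.5,171.,0])
for z in(101,98,95,92,89,83):
  print(z,'tip',proj(c,C+62*ex+[0,0,z]).round(1),'bar-20',proj(c,C+65*ex-20*ey+[0,0,z]).round(1),'bar+20',proj(c,C+65*ex+20*ey+[0,0,z]).round(1), 'rim',proj(c,C+40*ex+[0,0,z]).round(1))
```

```text
101 tip [473.9 186.7] bar-20 [438.6 191.7] bar+20 [507.  191.7] rim [482.5 148.6]
98 tip [470.  185.5] bar-20 [435.3 190.4] bar+20 [502.5 190.4] rim [478.3 148. ]
95 tip [466.2 184.3] bar-20 [432.2 189.1] bar+20 [498.2 189.1] rim [474.2 147.4]
92 tip [462.6 183.1] bar-20 [429.1 187.8] bar+20 [494.  187.8] rim [470.2 146.9]
89 tip [459.  181.9] bar-20 [426.2 186.6] bar+20 [490.  186.6] rim [466.5 146.3]
83 tip [452.3 179.8] bar-20 [420.5 184.3] bar+20 [482.3 184.3] rim [459.2 145.3]
```

View pics/w14c.png

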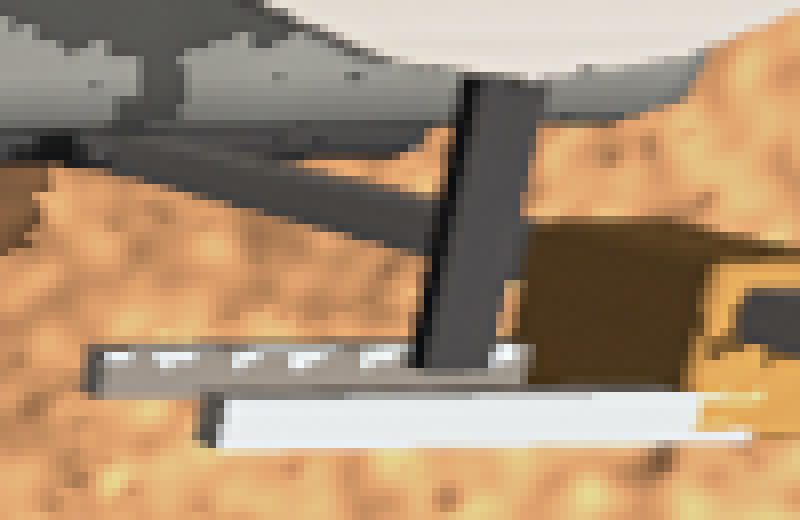

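Request:
{"name": "jog_arm", "arguments": {"series": [-20,0,0,0,60,-50,8,20,0,60,-58,22,42,0,60,-58,30,53,0,60,-58,31,56,0,60,-58,31,56,0,60]}}

```text
time: 20.72
tool_pos: [659.4, 25.3, 117.8]
tcp_rot: [180.0, 0.1, 158.5]
ft_force: [-2.0, 0.4, -0.2]
grip_width: 60.2
```

Run:
```python
from h import *
import pickle
c=cam('wrist','w15.png');pickle.dump(c,open('w15.pkl','wb'))
o=observe();print(o['tool_pos'],o['ft_force'],o['time'],c['C'])
```

```text
[659.45220805  25.21393778 117.94484277] [ 0.3063446   0.37013407 -0.24382523] 20.775 [589.8679519   52.12681935 199.04051503]
```

View pics/w15.png

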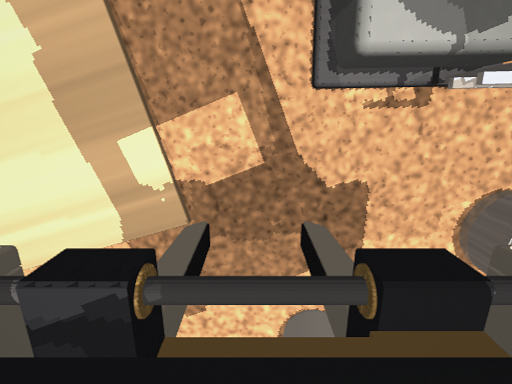

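Request:
{"name": "jog_arm", "arguments": {"series": [0,10,0,0,60,0,26,0,0,60,0,30,0,0,60,0,30,0,0,60]}}

```text
time: 21.28
tool_pos: [670.5, 53.8, 116.6]
tcp_rot: [-180.0, -0.0, 158.6]
ft_force: [0.1, -0.9, 0.2]
grip_width: 60.1
```

Run:
```python
from h import *
import pickle
c=cam('wrist','w16.png');pickle.dump(c,open('w16.pkl','wb'))
o=observe();print(o['tool_pos'],o['ft_force'],o['time'],c['C'])
b=cv2.resize(c['img'][40:110,412:512],None,fx=8,fy=8,interpolation=cv2.INTER_NEAREST)
cv2.imwrite('pics/w16c.png',b[:,:,::-1])
```

```text
[670.40816431  53.43670951 116.59680276] [-0.45859598  0.04745866 -0.37055612] 21.325 [601.08189376  80.52197481 197.99023041]
```

View pics/w16c.png

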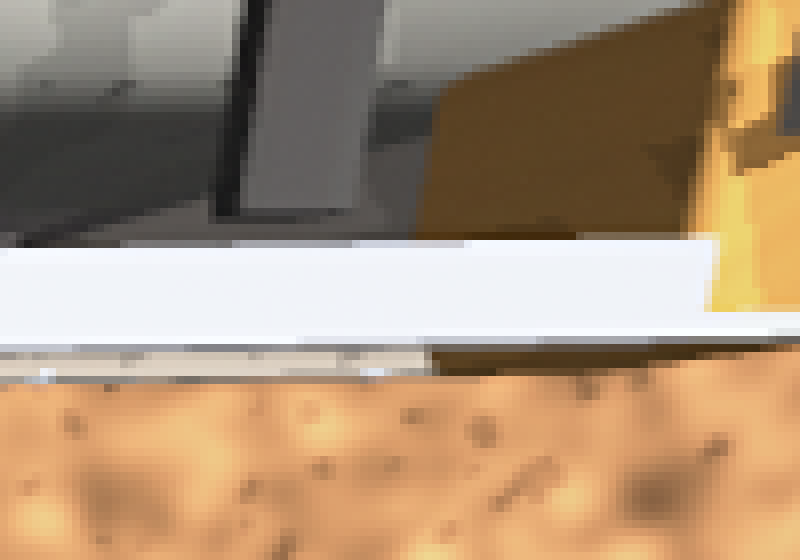

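Run:
```python
from h import *
import pickle
c=pickle.load(open('w16.pkl','rb'))
b=cv2.resize(c['img'][50:100,385:485],None,fx=8,fy=10,interpolation=cv2.INTER_NEAREST)
cv2.imwrite('pics/w16d.png',b[:,:,::-1])
ex=np.array([.9304,-.3665,0]);ey=np.array([.3665,.9304,0])
C=np.array([550.5,171.,0])
for z in(103,100,97,94,91,88,85):
  print(z,'tip',proj(c,C+62*ex+[0,0,z]).round(1),proj(c,C+62*ex-2.5*ey+[0,0,z]).round(1),proj(c,C+62*ex+2.5*ey+[0,0,z]).round(1),'bar-20',proj(c,C+65*ex-20*ey+[0,0,z]).round(1),'bar+20',proj(c,C+65*ex+20*ey+[0,0,z]).round(1))
```

```text
103 tip [461.4  57. ] [453.5  57. ] [469.3  57. ] bar-20 [397.1  67.1] bar+20 [521.8  67.4]
100 tip [454.7  58.9] [447.1  58.9] [462.4  58.9] bar-20 [392.6  68.7] bar+20 [513.3  69. ]
97 tip [448.5  60.7] [441.1  60.7] [455.9  60.7] bar-20 [388.3  70.2] bar+20 [505.2  70.5]
94 tip [442.6  62.4] [435.5  62.4] [449.8  62.4] bar-20 [384.3  71.6] bar+20 [497.7  71.8]
91 tip [437.1  64. ] [430.1  64. ] [444.  64.] bar-20 [380.5  72.9] bar+20 [490.6  73.1]
88 tip [431.9  65.5] [425.1  65.5] [438.6  65.5] bar-20 [376.9  74.1] bar+20 [483.9  74.3]
85 tip [426.9  66.9] [420.4  66.9] [433.5  66.9] bar-20 [373.5  75.3] bar+20 [477.6  75.5]
```

View pics/w16d.png

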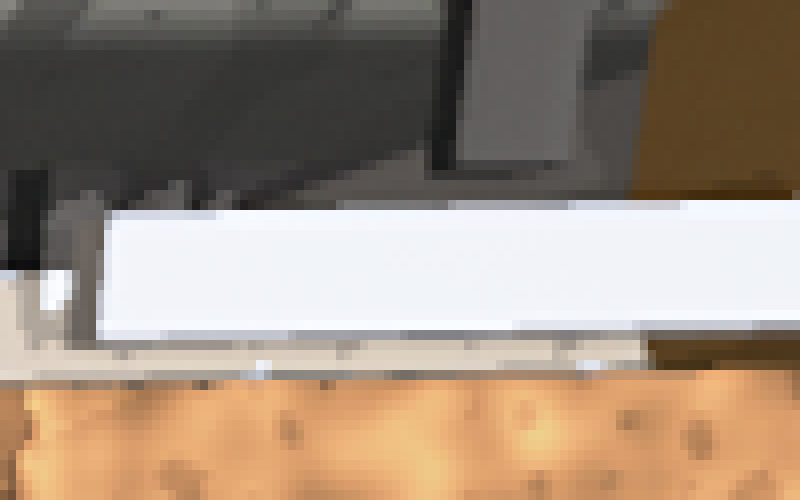

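Run:
```python
from h import *
import pickle
w1=pickle.load(open('w1.pkl','rb'));s,w13=pickle.load(open('13.pkl','rb'))
ims=[cv2.resize(c['img'][200:240,235:285],None,fx=8,fy=10,interpolation=cv2.INTER_NEAREST) for c in(w1,w13)]
cv2.imwrite('pics/c.png',np.hstack(ims)[:,:,::-1])
```

```text
(no output)
```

View pics/c.png

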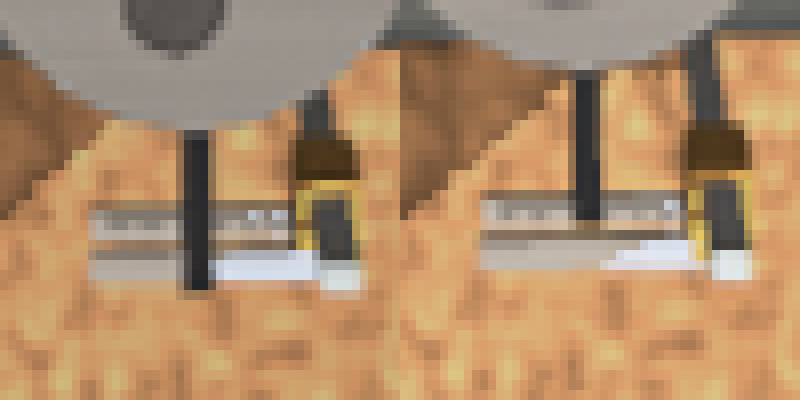

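Run:
```python
from h import *
import pickle
from scipy.optimize import least_squares
w1=pickle.load(open('w1.pkl','rb'));s,w13=pickle.load(open('13.pkl','rb'));w14=pickle.load(open('w14.pkl','rb'));w16=pickle.load(open('w16.pkl','rb'))
tip=plane(w1,259.4,228.3,113);print('tip',tip)
# unknown: pointer y-line (along ey coordinate), bar left/right ends along ey, z pointer top, z bar top/bot. use columns only
ey=np.array([.3665,.9304,0]);ex=np.array([.9304,-.3665,0])
def P(a,b,z): return a*ex+b*ey+np.array([0,0,z])
a0=tip@ex; b0=tip@ey
print(a0,b0)
# obs: (cam,col,kind)
def res(p):
    bp,bl,br,zp,zt,dzlow=p
    r=[]
    def col(c,a,b,z): return proj(c,P(a,b,z))[0]
    r.append(col(w1,a0,bp,113)-259.4)
    r.append(col(w13,a0,bp,zp)-(235+(587-400)/8-.5))
    r.append(col(w14,a0,bp,zp)-469.5)
    r.append(col(w16,a0,bp-2.5,zp)-441.4); r.append(col(w16,a0,bp+2.5,zp)-456.4)
    r.append(col(w1,a0+3,bl,zt)-245.5); r.append(col(w13,a0+3,bl,zt)-(235+80/8-.5))
    r.append(col(w14,a0+3,bl,zt)-439.2); r.append(col(w14,a0+3,bl,zt-3)-435.9)
    r.append(col(w16,a0+3,bl,zt)-397.4); r.append(col(w16,a0+3,bl,zt-3)-393.3)
    r.append(col(w14,a0+3,bl,zt-15)-(412+101/8-.5))
    r.append(col(w14,a0+3,br,zt)-505.9)
    return np.array(r)
f=least_squares(res,[b0,b0-17,b0+23,96,100,0])
p=f.x;J=f.jac[:,:5];cov=np.linalg.inv(J.T@J)*0.25
print(p[:5].round(2),np.sqrt(np.diag(cov)).round(2),f.fun.round(2))
print('bar rel',p[1]-p[0],p[2]-p[0],'pointer mid',p[3]-1,'gap mid',p[4]-9)
```

```text
tip [609.11257113 150.48257692 113.        ]
511.56647173503495 363.24874688025625
[363.01 345.16 385.75  94.21  94.77] [0.45 0.39 0.72 0.67 0.74] [-0.2  -0.05 -0.72  0.58 -0.09  0.02 -0.17 -0.21 -0.08  0.14  0.04  0.05
  0.  ]
bar rel -17.850832902257878 22.739398917825838 pointer mid 93.21423842738817 gap mid 85.76980925852774
```

Run:
```python
from h import *
import pickle
from scipy.optimize import least_squares
w1=pickle.load(open('w1.pkl','rb'));s,w13=pickle.load(open('13.pkl','rb'));w14=pickle.load(open('w14.pkl','rb'));w16=pickle.load(open('w16.pkl','rb'))
ey=np.array([.3665,.9304,0]);ex=np.array([.9304,-.3665,0])
P=lambda a,b,z:a*ex+b*ey+np.array([0,0,z])
a0=511.6;b0=363.2
def res(p):
    bp,bl,br,zp,zt,o1,o13,o14,o16=p
    r=[]
    col=lambda c,a,b,z,o: proj(c,P(a,b,z))[0]+o
    r+=[col(w1,a0,bp,113,o1)-259.4, col(w13,a0,bp,zp,o13)-257.9]
    r+=[col(w14,a0,bp,zp,o14)-469.5]
    r+=[col(w16,a0,bp-2.5,zp,o16)-441.4,col(w16,a0,bp+2.5,zp,o16)-456.4]
    r+=[col(w1,a0+3,bl,zt,o1)-245.5,col(w13,a0+3,bl,zt,o13)-244.5]
    r+=[col(w14,a0+3,bl,zt,o14)-439.2,col(w14,a0+3,bl,zt-3,o14)-435.9]
    r+=[col(w16,a0+3,bl,zt,o16)-397.4,col(w16,a0+3,bl,zt-3,o16)-393.3]
    r+=[col(w14,a0+3,bl,zt-15,o14)-424.1,col(w14,a0+3,bl,zt-18,o14)-422, col(w14,a0+3,br,zt,o14)-505.9]
    r=np.array(r)/0.35
    return np.append(r,[o1/3,o13/3,o14/3,o16/3,(br-bl-40)/.2])
f=least_squares(res,[b0,b0-17,b0+23,96,100,0,0,0,0])
p=f.x;cov=np.linalg.inv(f.jac.T@f.jac)
print(p.round(2));print(np.sqrt(np.diag(cov)).round(2));print(f.fun.round(1))
v=np.array([0,0,0,1,-1,0,0,0,0]);print('pointer mid - gap mid',(p[3]-1)-(p[4]-9),np.sqrt(v@cov@v))
```

```text
[ 3.6239e+02  3.4468e+02  3.8474e+02  9.5240e+01  9.5800e+01  5.3000e-01
  5.5000e-01  6.0000e-02 -3.1000e-01]
[1.1  1.02 1.09 1.   0.97 0.84 0.83 1.3  2.33]
[-0.5  0.  -1.2  1.1 -0.3  0.5 -0.   0.5  0.8 -0.2 -0.6  1.  -0.7 -0.3
  0.2  0.2  0.  -0.1  0.3]
pointer mid - gap mid 7.438469180278673 0.6716260993447861
```

The joint fit over four wrist views puts the pointer 7.4 ± 0.7 mm above the middle of the gap. It is still level with the upper bar, not below it, so a third washer is needed. Its 6 to 9.5 mm of sink should bring the pointer near the middle. Next is the grey washer at about (537,-145).

Run:
```python
from h import *
print(shift((537.5,-145.5,197),158.5))
```

```text
(array([  51. , -233.8,  -80.4]), 0.001)
```

Request:
{"name": "jog_arm", "arguments": {"series": [0,-8,-5,0,60,0,-35,-20,0,60,10,-80,-40,0,60,25,-135,-60,0,60,40,-190,-75,0,60,49,-225,-80,0,60,51,-233,-80,0,60,51,-234,-80,0,60,51,-234,-80,0,60]}}

```text
time: 22.45
tool_pos: [537.6, -145.3, 196.4]
tcp_rot: [180.0, -0.0, 158.6]
ft_force: [-1.0, -0.1, -0.5]
grip_width: 60.1
```

Run:
```python
from h import *
import pickle
c=cam('wrist','w17.png');pickle.dump(c,open('w17.pkl','wb'))
o=observe();print(o['tool_pos'],o['tcp_rot'],o['time'])
b=cv2.resize(c['img'][150:240,200:310],None,fx=6,fy=6,interpolation=cv2.INTER_CUBIC)
cv2.imwrite('pics/w17c.png',b[:,:,::-1])
for v in(60,90):
  for e,h,A in washers(c,vmin=v):
    if 600<A<3000 and 200<e[0][0]<310:print(v,np.round(e[0],1),np.round(e[1],1),A,plane(c,*e[0],20).round(1),h and (np.round(h[0],1),np.round(h[1],1),plane(c,*h[0],20).round(1)))
```

```text
[ 537.68978398 -145.1804975   196.39915538] [ 1.79993880e+02 -3.34343218e-02  1.58575793e+02] 22.5
60 [254.  193.6] [40.7 42.1] 1344.0 [ 536.1 -145.7   20. ] (array([253.9, 193.9]), array([18.8, 19.4]), array([ 536.4, -145.8,   20. ]))
```

View pics/w17c.png

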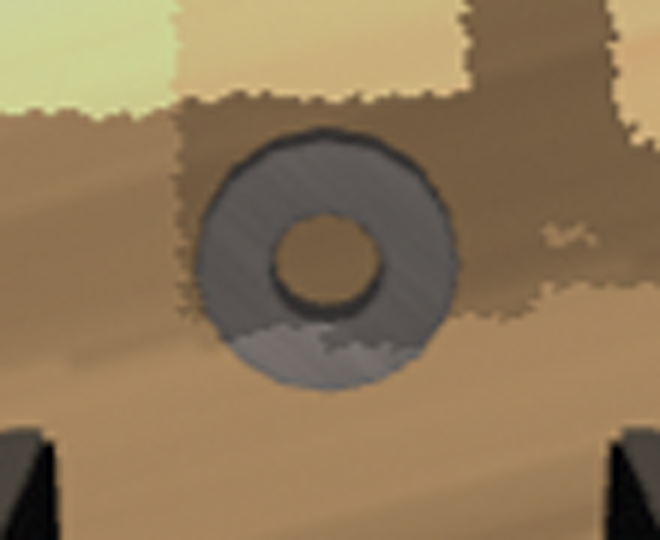

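Request:
{"name": "jog_arm", "arguments": {"series": [0.7,-1.1,8,0,60,0.7,-1.1,27,0,60,0.7,-1.1,54,0,60,0.7,-1.1,80,0,60,0.7,-1.1,95,0,60,0.7,-1.1,101,0,60,0.7,-1.1,102,0,60,0.7,-1.1,102,0,60,0.7,-1.1,102,0,38,0.7,-1.1,102,0,38,0.7,-1.1,102,0,38,0.7,-1.1,102,0,38]}}

```text
time: 24.0
tool_pos: [536.4, -146.7, 95.2]
tcp_rot: [180.0, 0.0, 158.5]
ft_force: [-1.0, 0.9, 5.4]
grip_width: 43.2
```

Run:
```python
from h import *
c=cam('wrist','w18.png')
o=observe();print(o['tool_pos'],o['tcp_rot'],o['grip_width'],o['ft_force'],o['time'])
x,y,z=o['tool_pos'];print(proj(c,(x,y,20)))
b=cv2.resize(c['img'][190:290,180:330],None,fx=5,fy=5,interpolation=cv2.INTER_CUBIC)
cv2.imwrite('pics/w18c.png',b[:,:,::-1])
print(shift((552.8,168.3,280),158.5))
```

```text
[ 536.41706243 -146.6594409    95.15485716] [1.79995495e+02 3.15947382e-02 1.58525529e+02] 43.204737927995524 [-1.39035631  1.51828489  5.90929612] 24.05
[255.20070111 239.64322988]
(array([ 100.1,  299.1, -184.8]), 0.0)
```

View pics/w18c.png

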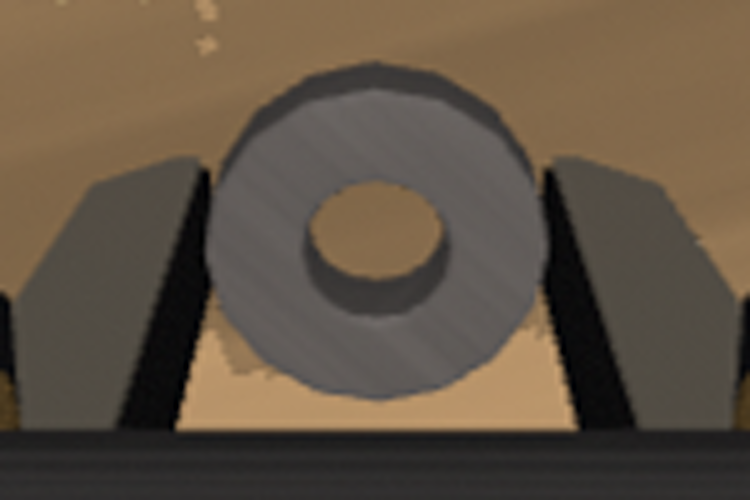

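Request:
{"name": "jog_arm", "arguments": {"series": [0,0,-5,0,38,0,0,-20,0,38,2,7,-50,0,38,10,30,-90,0,38,22,67,-130,0,38,38,113,-163,0,38,54,160,-180,0,38,70,207,-185,0,38,84,250,-185,0,38,94,281,-185,0,38,99,296,-185,0,38,100,299,-185,0,38,100,299,-185,0,38,100,299,-185,0,38]}}

```text
time: 25.8
tool_pos: [552.7, 167.3, 279.9]
tcp_rot: [-180.0, 0.0, 158.5]
ft_force: [-0.4, 0.1, -0.9]
grip_width: 43.3
```

Run:
```python
from h import *
o=observe();print(o['tool_pos'],o['tcp_rot'],o['grip_width'],o['ft_force'],o['time'])
print(shift((553.0,168.2,239),158.5))
```

```text
[552.71721191 167.31335857 279.87183087] [-1.79994949e+02  9.05946914e-03  1.58466175e+02] 43.31533483733734 [-0.41655662  0.08073861 -0.91650955] 25.8
(array([ 0.1,  0.9, 40.9]), -0.001)
```

Request:
{"name": "jog_arm", "arguments": {"series": [0,0.5,4,0,38,0,0.5,14,0,38,0,0.5,24,0,38,0,0.5,30,0,38,0,0.5,34,0,38,0,0.5,37,0,38,0,0.5,39,0,38,0,0.5,41,0,38,0,0.5,41,0,38]}}

```text
time: 26.92
tool_pos: [552.8, 168.7, 238.7]
tcp_rot: [-180.0, 0.0, 158.5]
ft_force: [0.8, -0.1, -1.6]
grip_width: 43.0
```

Run:
```python
from h import *
o=observe();print(o['tool_pos'],o['grip_width'],o['ft_force'],o['time'])
s=cam('side','s19.png');w=cam('wrist','w19.png')
b=cv2.resize(s['img'][100:200,165:275],(528,480),interpolation=cv2.INTER_CUBIC)
d=cv2.resize(w['img'][170:290,200:310],None,fx=4,fy=4,interpolation=cv2.INTER_CUBIC)
cv2.imwrite('pics/s19c.png',np.hstack([b[:,:360],d])[:,:,::-1])
```

```text
[552.81448452 168.68841961 238.71335248] 43.04287998230289 [ 0.82207667 -0.13454271 -1.56762814] 26.925
```

View pics/s19c.png

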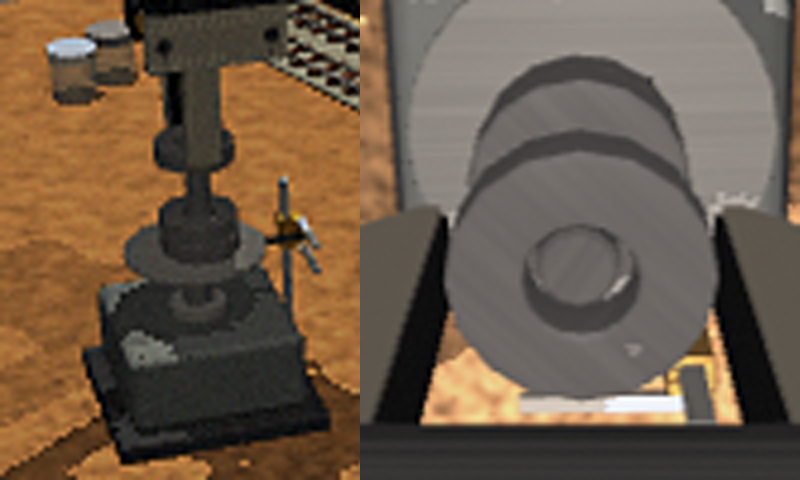

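Request:
{"name": "jog_arm", "arguments": {"series": [0,-0.4,2,0,38,0,-0.4,8,0,38,0,-0.4,16,0,38,0,-0.4,22,0,38,0,-0.4,26,0,38,0,-0.4,29,0,38,0,-0.4,30,0,38,0,-0.4,30,0,38]}}

```text
time: 28.02
tool_pos: [552.7, 168.3, 208.9]
tcp_rot: [180.0, 0.0, 158.5]
ft_force: [0.0, -0.2, -0.3]
grip_width: 43.3
```

Run:
```python
from h import *
o=observe();print(o['tool_pos'],o['grip_width'],o['ft_force'],o['time'])
s=cam('side','s20.png');w=cam('wrist','w20.png')
b=cv2.resize(s['img'][100:200,165:275],(528,480),interpolation=cv2.INTER_CUBIC)
d=cv2.resize(w['img'][170:290,200:310],None,fx=4,fy=4,interpolation=cv2.INTER_CUBIC)
cv2.imwrite('pics/s20c.png',np.hstack([b[:,:360],d])[:,:,::-1])
```

```text
[552.71359128 168.34177926 208.85086273] 43.32768860991673 [ 0.0090961  -0.16836756 -0.26097413] 28.025
```

View pics/s20c.png

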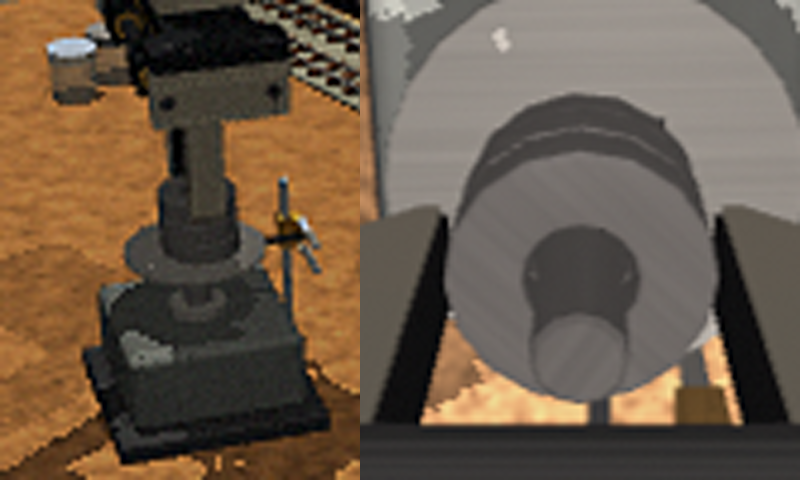

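Request:
{"name": "jog_arm", "arguments": {"series": [0,0,2,0,38,0,0,4,0,38,0,0,5,0,38,0,0,5,0,54,0,0,5,0,54,0,0,2,0,54,0,0,-8,0,54,0,0,-25,0,54,0,0,-50,0,54,0,0,-80,0,54,0,0,-110,0,54,0,0,-133,0,54,0,0,-141,0,60,0,0,-142,0,60,0,0,-142,0,60]}}

```text
time: 30.0
tool_pos: [552.6, 168.3, 349.7]
tcp_rot: [-180.0, -0.1, 158.5]
ft_force: [0.1, 0.8, -0.7]
grip_width: 60.0
```

Run:
```python
from h import *
import pickle
o=observe();print(o['tool_pos'],o['grip_width'],o['ft_force'],o['time'])
s=cam('side','s21.png');w=cam('wrist','w21.png');pickle.dump((s,w),open('21.pkl','wb'))
b=cv2.resize(s['img'][100:200,165:275],(528,480),interpolation=cv2.INTER_CUBIC)
d=cv2.resize(w['img'][120:250,210:310],(369,480),interpolation=cv2.INTER_CUBIC)
cv2.imwrite('pics/s21c.png',np.hstack([b[:,:420],d])[:,:,::-1])
I=cv2.resize(s['img'][135:165,205:240],None,fx=16,fy=16,interpolation=cv2.INTER_NEAREST)
cv2.imwrite('pics/p21.png',I[:,:,::-1])
print(shift((594.4,17.3,173.5),158.5))
```

```text
[552.59395594 168.28548788 349.65361195] 59.978174636315174 [ 0.09528686  0.80048563 -0.69692947] 30.0
(array([ -94.2, -125.2,  176.2]), 0.0)
```

View pics/s21c.png

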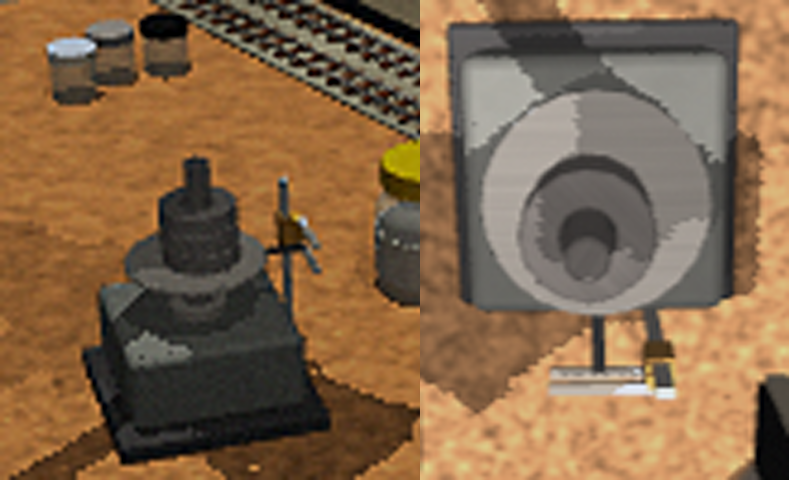

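View pics/p21.png

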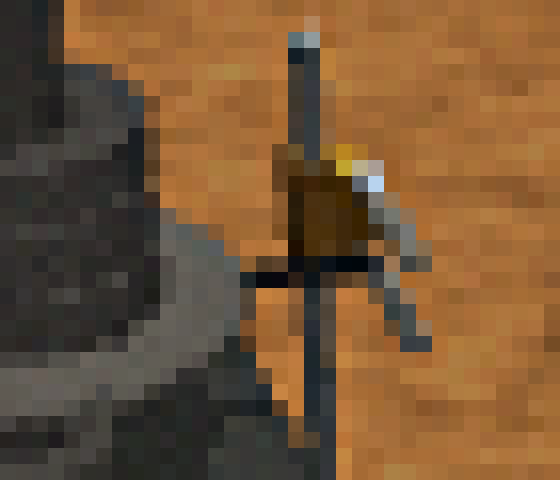

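Three washers are stacked flat. In the side view the tip is at row 151.0, against about 150.4 for the gap's middle. I'll confirm with the same oblique wrist view.

Request:
{"name": "jog_arm", "arguments": {"series": [-10,-13,0,0,60,-35,-46,0,0,60,-66,-88,10,0,60,-86,-114,40,0,60,-93,-124,90,0,60,-94,-125,140,0,60,-94,-125,170,0,60,-94,-125,176,0,60,-94,-125,176,0,60]}}

```text
time: 31.22
tool_pos: [594.7, 17.1, 175.5]
tcp_rot: [180.0, 0.0, 158.5]
ft_force: [0.9, 0.4, -0.2]
grip_width: 59.8
```

Run:
```python
from h import *
import pickle
c=cam('wrist','w22.png');pickle.dump(c,open('w22.pkl','wb'))
o=observe();print(o['tool_pos'],o['time'],c['C'])
b=cv2.resize(c['img'][140:205,412:512],None,fx=8,fy=8,interpolation=cv2.INTER_NEAREST)
cv2.imwrite('pics/w22c.png',b[:,:,::-1])
```

```text
[594.89563213  17.29242202 176.25542028] 31.275 [525.21875268  43.98163324 256.86854671]
```

View pics/w22c.png

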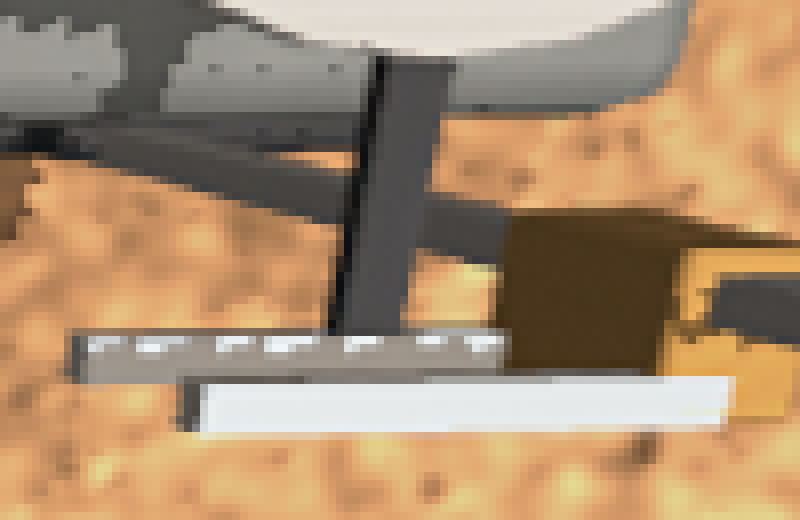

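The pointer dropped about 7.6 mm and now sits between the bars. One last look at the whole scene before I hand in.

Run:
```python
from h import *
s=cam('side','s23.png');t=cam('top','t23.png')
a=np.hstack([s['img'][90:330,150:390],t['img'][90:330,140:420]])
cv2.imwrite('pics/f23.png',cv2.resize(a,None,fx=1.5,fy=1.5)[:,:,::-1])
I=cv2.resize(s['img'][135:165,205:240],None,fx=16,fy=16,interpolation=cv2.INTER_NEAREST)
cv2.imwrite('pics/p23.png',I[:,:,::-1])
```

```text
(no output)
```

View pics/f23.png

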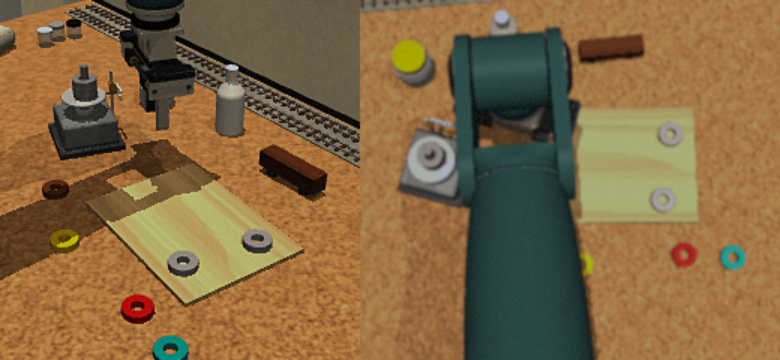

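View pics/p23.png

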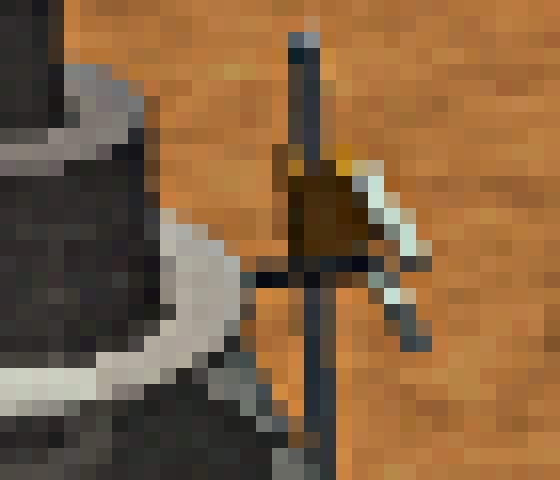

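```bash
python3 -c "
from rig import job_done,observe
o=observe();print(o['time'],o['joint_velocities'].round(2));print(job_done())"
```

```text
31.375 [ 0.16 -0.06  0.24 -0.03 -0.18  0.09]
the job is handed in; nothing more can be done
None
```

I threaded three of the grey steel washers over the post, one at a time. They rest stacked flat on the pan, and the pointer sits between the two marks. I handed the job in at 31.4 s with the gripper clear of everything.

- **Two washers were not enough:** a fit over four wrist views put the pointer 7.4 ± 0.7 mm above the middle of the gap, still at the height of the upper bar. The rougher side-view reading gave about 5 mm above, and early readings from single wrist views gave as little as 1.7 mm. I trusted the fit and added the third washer.
- **After the third washer:** the pointer fell about 7 mm more. It read about 0.2 mm below the gap's middle in the wrist view and about 1.8 mm below in the side view. Taking the early readings instead would put it up to about 6 mm below the middle, at or just past the lower bar, so the margin there rests on trusting the fit. Two side pictures more than a second apart showed the tip in the same row, so the scale had settled.
- **Rest of the scene:** the other two washers are still on the board, and the bottle, jar, wagon and look-alikes looked undisturbed. I saw no sign in the pictures that the pan reached its stop, and the largest wrist force I read was about 7 N.

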